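# Put the cleaned microscope optics back in their storage tray

### The arm

A 6-joint arm with a two-finger parallel gripper is mounted at the origin on the work surface. World frame = base frame: x ahead of the robot, y to its left, z up, the work surface at z = 0. Lengths are in m, angles in degrees, forces in N, time in s.
With the tool pointing down it reaches from about 0.3 to 0.75 m from the base axis. Payload 8.5 kg.
Tool frame: the origin (TCP) lies at the very end of the fingers, on their centre line; the grasp point (between the pads) lies 19 mm behind it (grip_depth is the distance from the TCP to the grasp point, in m); z points along the fingers, y is the direction in which the jaws open and shut (so a half turn about z gives the same grasp; the last joint's range is limited). The gripper opens to 85 mm and grips with 20 to 120 N. Pads are 22 mm wide; open, the fingers measure 114 mm over their backs; the gripper's body (76 mm by 85 mm) begins 54 mm behind the grasp point. The pads swing forward as they close: fully open they stand 13 mm farther back than shut.
Start: joints at [-12.336, 21.807, 74.336, -0, 83.858, -12.336], TCP at [0.55, 0, 0.231] pointing down, gripper open.
Joint ranges: [-178.18, 178.18], [-50.72, 133.34], [12.68, 142.11], [-81.47, 261.47], [9.98, 163.14], [-165.26, 165.26]. Speed limits (degrees/s): [136.94, 136.94, 180, 180, 180, 180].

### API

Orientations are given as a 3x3 rotation matrix whose columns are the frame's x, y, z axes.
In Python, from rig import observe, get_image, close_job, silhouettes, grip_depth gives the robot as it stands. The module is installed in compiled form; this text tells all that it offers.
- The arm moves only by the shell command python3 -m crank 'ROWS' [FORCE]. ROWS is a JSON object of lists of equal length, an entry for each row: "slide": the shift along the tool's x, y, z in m, a list of three; "roll": the turn about the tool's z in rad; "grip": the finger opening in m, from 0 to 0.0854. A call has exactly 8 rows; each row is the pose to reach, as a shift and turn from the pose commanded when the call began, along the tool's axes at that moment; what a row does not reach only later rows make up. A row lasts 1/10 s, in which the tool goes at most 50 mm and 8.59 degrees, less where a joint would pass 70% of its speed; a pose out of reach is approached as far as the arm can. A call with a gripper value outside its range is refused whole. The fingers move at their own pace and stop on an object; FORCE is the grip in N (left out, the last holds). Time passes only in rows, so rows that repeat a pose let the fingers close, or fill a call up. It gives the time, the measured TCP pose, the force and the opening at its end, in the units of the state.
- observe(): the state, without advancing time (a new reading comes with each control period).
- get_image(name): name is "scene" or "side" or "wrist"; returns a dict with "frame" (420x560x3 uint8, red, green, blue), "fx", "fy", "cx", "cy" (pixels), "xyz" and "rotation" of the camera in the world. Camera axes: x right, y down, z forward; pixel columns grow to the right and rows downward; lengths in m; the calibration is good to about 2 mm. A picture is of the moment at which its call begins. There is no depth.
- close_job(): hands the job in, once; it reports no verdict.
Trained networks look in a picture, given as the dict that the camera call returned (one of the last four; its "shot" number tells which), for a name from the list of things; names that differ only in an ending like _2 or _b are one class to them, and where a whole thing is asked for, a point or a joint stands for the part that bears it (a point fixed in the world has none). Each returns a list of dicts, best first, with "confidence" (0 to 1); they miss things now and then, are a little off and sometimes report something else, mostly with a low value. They report only what shows in the picture. A call takes as long as a camera call.
- silhouettes(target, picture): "pixels" (420x560 bool, what is visible of it) and "box" ([centre column, centre row, width, height] in pixels, round what is visible of it).
The state is a dict: "time_s": time; "q": joint angles; "qvel": joint speeds; "joint_efforts": joint torques, N m; "position": TCP position; "tool_rot": TCP orientation; "ft_force": force on the tool from outside, world axes, zero at the start; "wrist_torque": the same for the moment, N m; "grip_width": finger opening in m.
Only numpy, scipy, OpenCV 4.12 (cv2) and the standard library are available. Lean on these libraries where they do the work, as an engineer would, in place of code of your own. Each camera call takes 0.05 s, during which the arm holds its last target.

### The job

The cleaned microscope optics stand on the mat: put the objective, the eyepiece, the condenser and the prism slider back in the storage tray, each in the recess made for it (the three round parts go by size, from the objective in the smallest round recess to the condenser in the largest; the slider lies flat in the rectangular one). Set each down gently, the same way up as it stands now and fully down on the floor of its recess, without dropping it or tipping it over. Leave the oil bottle and the specimen pot standing where they are on the mat.

Things in the scene. Friction and masses are not known exactly. Their poses are not given: they have to be found in the camera images.
- objective_center (a point): The objective lens, standing nose up on the 3 mm mat: a bare metal barrel, 28 mm diameter from 6 to 40 mm above its foot, threaded foot 25 mm diameter and 6 mm high, tapering above 40 mm to a 15 mm nose; 56 mm high, 110 to 180 g. Point: on its axis, 28 mm above its underside; z is its axis, up.
- eyepiece_center (a point): The eyepiece, standing on its eyecup: black ribbed head 44 mm diameter and 34 mm high, above it a bright tube 30 mm diameter with a round lens on top; 58 mm high, 95 to 150 g. Point: on its axis, 29 mm above its underside; z is its axis, up.
- condenser_center (a point): The condenser, standing lens up: grey round body 60 mm diameter and 42 mm high, above it a narrower lens mount 36 to 32 mm diameter; 56 mm high, 200 to 315 g. A thin iris lever with a small black ball sticks out sideways along its own +x, 24 mm above its underside, to 45 mm from the axis: grip it across y, clear of the lever. Point: on its axis, 28 mm above its underside; z is its axis, up.
- slider_center (a point): The prism slider, lying flat: a bright metal bar 70 x 28 x 14 mm with a 10 mm long knob of 12 mm diameter on one end (80 mm over all), and on top of it a dark prism housing 40 x 24 mm (along x, y), 14 mm high, with a round window; 28 mm high in all, 105 to 165 g. Point: middle of the 80 mm length and of the width, under the middle of the housing, 14 mm above the underside; x along its length (+x to the knob), z up. It is best taken by the housing, across y.
- recess_objective (a point): One of four 109 x 109 mm grey plastic inserts, 14 mm high, side by side (110 mm pitch, 2 x 2, in any order) in a black storage tray 232 mm square with a 20 mm high rim; the inserts' tops are 19 mm above the bench. This one has the smallest round recess, 42 mm diameter, 6 mm deep, for the objective. Point: centre of the recess floor, 13 mm above the bench; z up.
- recess_eyepiece (a point): One of four 109 x 109 mm grey plastic inserts, 14 mm high, side by side (110 mm pitch, 2 x 2, in any order) in a black storage tray 232 mm square with a 20 mm high rim; the inserts' tops are 19 mm above the bench. This one has the middle-sized round recess, 58 mm diameter, 6 mm deep, for the eyepiece. Point: centre of the recess floor, 13 mm above the bench; z up.
- recess_condenser (a point): One of four 109 x 109 mm grey plastic inserts, 14 mm high, side by side (110 mm pitch, 2 x 2, in any order) in a black storage tray 232 mm square with a 20 mm high rim; the inserts' tops are 19 mm above the bench. This one has the largest round recess, 74 mm diameter, 6 mm deep, for the condenser. Point: centre of the recess floor, 13 mm above the bench; z up.
- recess_slider (a point): One of four 109 x 109 mm grey plastic inserts, 14 mm high, side by side (110 mm pitch, 2 x 2, in any order) in a black storage tray 232 mm square with a 20 mm high rim; the inserts' tops are 19 mm above the bench. This one has the rectangular recess, 94 x 42 mm along its x, y, 6 mm deep, for the prism slider, either way round. Point: centre of the recess floor, 13 mm above the bench; z up.
- oil_bottle_center (a point): Bystander on the mat: a small amber glass dropper bottle of immersion oil, 30 mm diameter, 66 mm high, with a black pointed cap. Point: on its axis, 33 mm above its underside.
- specimen_pot_center (a point): Bystander on the mat: a clear plastic specimen pot with a white ribbed screw lid of 48 mm diameter, 55 mm high. Point: on its axis, 27.5 mm above its underside.

How it is judged (in metres and radians):
At the end, for the whole second after the job is handed in: Each of the four optics rests released in its own recess: within 12 mm of its centre, on its floor within 3 mm, upright within 7 degrees, the slider along the slot within 17 degrees; the oil bottle and the specimen pot stand upright within 20 mm of their start (horizontal distance between objective_center and recess_objective below 0.012 m and z of objective_center in the frame of recess_objective between 0.025 and 0.031 m and angle between each of objective_center, eyepiece_center, condenser_center, slider_center's own z axis and vertical below 0.12 rad and linear speed of each of objective, eyepiece, condenser, slider below 0.02 m/s and angular speed of each of objective, eyepiece, condenser, slider below 0.2 rad/s and horizontal distance between eyepiece_center and recess_eyepiece below 0.012 m and z of eyepiece_center in the frame of recess_eyepiece between 0.026 and 0.032 m and horizontal distance between condenser_center and recess_condenser below 0.012 m and z of condenser_center in the frame of recess_condenser between 0.025 and 0.031 m and horizontal distance between slider_center and recess_slider below 0.012 m and z of slider_center in the frame of recess_slider between 0.011 and 0.017 m and angle between the x axis of slider_center and the x axis of recess_slider, either way round below 0.3 rad and distance of each of oil_bottle_center, specimen_pot_center from where it was at the start of the episode below 0.02 m and angle between each of oil_bottle_center, specimen_pot_center's own z axis and vertical below 0.15 rad); the robot touches nothing.
It fails at once if the oil bottle is moved more than 20 mm or knocked over (distance of oil_bottle_center from where it was at the start of the episode above 0.02 m or angle between oil_bottle_center's own z axis and vertical above 0.5 rad).
It fails at once if the specimen pot is moved more than 20 mm or knocked over (distance of specimen_pot_center from where it was at the start of the episode above 0.02 m or angle between specimen_pot_center's own z axis and vertical above 0.5 rad).
It fails at once if one of the four optics is tipped by more than 45 degrees (angle between any of objective_center, eyepiece_center, condenser_center, slider_center's own z axis and vertical above 0.785 rad).
It fails at once if one of the four optics is dropped (falls freely from more than about 2 cm) ((linear speed of objective above 0.65 m/s and contact force between the fingers and objective below 0.05 N) or (linear speed of eyepiece above 0.65 m/s and contact force between the fingers and eyepiece below 0.05 N) or (linear speed of condenser above 0.65 m/s and contact force between the fingers and condenser below 0.05 N) or (linear speed of slider above 0.65 m/s and contact force between the fingers and slider below 0.05 N)).
It also fails if it takes over 115 s, if anything falls off the work surface, if the arm or the gripper's body presses on something with over 40 N, if the wrist force passes 120 N, or if a joint passes its speed limit or range.

## Working session

There is one attempt and no reset: what is moved stays moved. The work goes in short steps, Python scripts to look and compute and a shell command to move; the robot and the scene stay as the last step left them, time stands still between calls to the robot, and variables do not carry over. Pictures are saved under pics/ and viewed, and the job is handed in when it is done.

```bash
mkdir -p pics; python3 - <<'E'
from rig import *
import cv2
print(observe()); print(grip_depth)
for n in ["scene","side","wrist"]:
    p=get_image(n); cv2.imwrite(f"pics/{n}0.png",p["frame"][:,:,::-1]); print(n,p["fx"],p["cx"],p["cy"],p["xyz"],p["rotation"],p["shot"])
E
```

```text
{'time_s': 0.0, 'q': array([-1.23340677e+01,  2.18419261e+01,  7.43883069e+01,  1.98519463e-03,
        8.38602175e+01, -1.23364342e+01]), 'qvel': array([ 0.15327359,  0.01463469, -0.05987245,  0.0657622 , -0.07664407,
        0.00034895]), 'joint_efforts': array([-1.00240642e-03, -4.48466885e+01, -2.31285810e+01, -2.87182611e-04,
        4.73836102e-03,  1.77242771e-05]), 'position': array([5.49677447e-01, 9.37230912e-05, 2.30682113e-01]), 'tool_rot': array([[-3.72851611e-05,  9.99998821e-01, -1.53486321e-03],
       [ 9.99999931e-01,  3.78544436e-05,  3.70873790e-04],
       [ 3.70931454e-04, -1.53484927e-03, -9.99998753e-01]]), 'ft_force': array([-0.11509758, -0.61724453, -0.36561426]), 'wrist_torque': array([-0.0300124 ,  0.02456075, -0.02595304]), 'grip_width': 0.08502204845810424}
0.0187
scene 417.10597835443673 277.17264943380565 209.4195599658502 [0.9553294  0.07699756 0.80311188] [[-0.18369142  0.8511447  -0.49174197]
 [ 0.9829396   0.15429483 -0.10011419]
 [-0.00933841 -0.50174277 -0.86496646]] 1
side 487.427537989928 279.472984158557 210.36472579784095 [ 0.4162461  -0.57626736  0.8128696 ] [[ 0.99061735 -0.09634417  0.09692811]
 [-0.13585293 -0.77139536  0.62168575]
 [ 0.01487409 -0.62902066 -0.77724627]] 2
wrist 306.94542692617404 279.200628112987 208.48831267614972 [0.55027151 0.07754914 0.37298603] [[ 9.99999880e-01  2.91509141e-04 -3.94510813e-04]
 [ 1.60514696e-04 -9.54446337e-01 -2.98382581e-01]
 [-4.63520650e-04  2.98382482e-01 -9.54446269e-01]] 3
```

View pics/scene0.png

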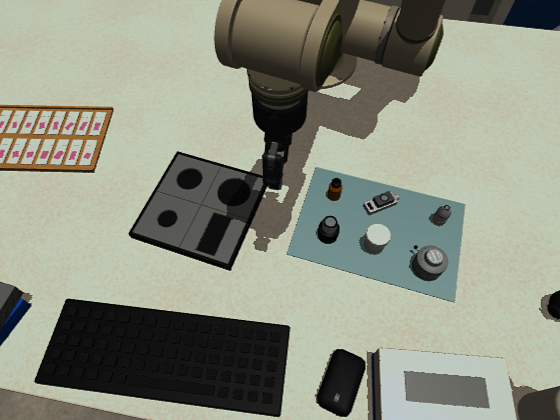

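View pics/side0.png

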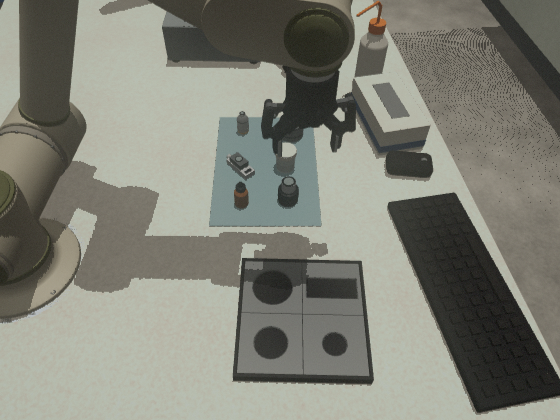

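View pics/wrist0.png

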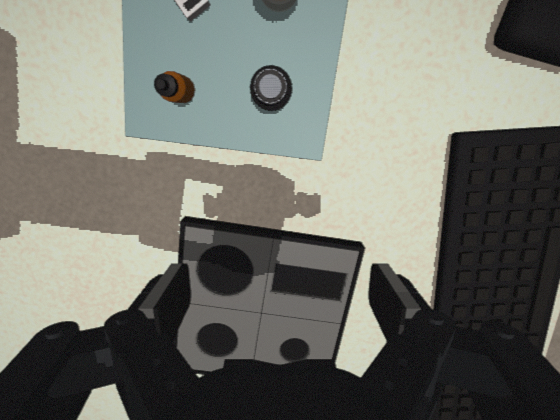

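```bash
cat > h.py <<'E'
import numpy as np, cv2
from rig import *
from scipy.optimize import least_squares
MODELS={ # profile (z above underside, r)
 'objective_center':[(0,.0125),(.006,.014),(.04,.014),(.056,.0075)],
 'eyepiece_center':[(0,.022),(.034,.022),(.034,.015),(.058,.015)],
 'condenser_center':[(0,.03),(.042,.03),(.042,.018),(.056,.016)],
 'oil_bottle_center':[(0,.015),(.04,.015),(.066,.004)],
 'specimen_pot_center':[(0,.022),(.04,.024),(.055,.024)]}
def proj(p,X):
    c=(np.asarray(X)-p["xyz"])@p["rotation"]
    return np.c_[p["fx"]*c[:,0]/c[:,2]+p["cx"],p["fy"]*c[:,1]/c[:,2]+p["cy"]]
def ray(p,u,v,z):
    d=p["rotation"]@np.array([(u-p["cx"])/p["fx"],(v-p["cy"])/p["fy"],1]); s=(z-p["xyz"][2])/d[2]
    return p["xyz"]+s*d
def pts(name,x,y,z0=.003):
    t=np.linspace(0,2*np.pi,48,endpoint=False)
    return np.vstack([np.c_[x+r*np.cos(t),y+r*np.sin(t),0*t+z0+z] for z,r in MODELS[name]])
def hull(p,X):
    m=np.zeros((420,560),np.uint8); h=cv2.convexHull(proj(p,X).astype(np.float32))
    cv2.fillConvexPoly(m,np.round(h*16).astype(np.int32),1,shift=4); return m.astype(bool)
E
python3 - <<'E'
from h import *
for n in ["scene","side"]:
    p=get_image(n); im=p["frame"][:,:,::-1].copy()
    for t in ['objective_center','eyepiece_center','condenser_center','slider_center','recess_objective','recess_eyepiece','recess_condenser','recess_slider','oil_bottle_center','specimen_pot_center']:
        for s in silhouettes(t,p)[:3]:
            b=s["box"]; m=s["pixels"]; v,u=np.nonzero(m)
            if s["confidence"]<.3: continue
            print(n,t,round(s["confidence"],2),np.round(b,1),m.sum(),np.round(ray(p,b[0],b[1],.025),3)[:2])
            c,_=cv2.findContours(m.astype(np.uint8),cv2.RETR_EXTERNAL,cv2.CHAIN_APPROX_NONE); cv2.drawContours(im,c,-1,(0,0,255),1)
            cv2.putText(im,t[:6]+(t[7:9] if t[0]=='r' else ''),(int(b[0]),int(b[1])),0,.35,(0,255,0),1)
    cv2.imwrite(f"pics/{n}1.png",im)
E
```

```text
scene objective_center 0.79 [441.2 215.1  19.4  19. ] 264 [0.464 0.333]
scene eyepiece_center 0.7 [326.2 227.8  25.7  27.3] 486 [0.538 0.096]
scene condenser_center 0.93 [428.6 262.1  39.   39.3] 981 [0.579 0.308]
scene condenser_center 0.5 [382.8 203.2  37.3  23. ] 470 [0.457 0.21 ]
scene slider_center 0.57 [382.8 200.5  36.5  25.4] 503 [0.45  0.209]
scene recess_objective 0.73 [164.7 218.1  67.3  58.7] 2288 [ 0.577 -0.246]
scene recess_eyepiece 0.93 [188.9 180.9  62.7  53.1] 1972 [ 0.475 -0.222]
scene recess_condenser 0.57 [232.3 192.2  61.7  57.5] 2071 [ 0.487 -0.119]
scene recess_slider 0.72 [212.1 235.5  66.3  57.8] 2444 [ 0.599 -0.135]
scene oil_bottle_center 0.73 [334.9 188.8  15.2  26.4] 279 [0.438 0.103]
scene oil_bottle_center 0.64 [429.4 262.6  37.9  36.5] 1034 [0.58  0.309]
scene specimen_pot_center 0.82 [375.8 241.6  30.   28.4] 639 [0.552 0.201]
scene specimen_pot_center 0.57 [428.6 262.5  39.5  36.4] 1013 [0.58  0.308]
side objective_center 0.73 [244.1 120.3  13.5  20.6] 225 [0.467 0.345]
side eyepiece_center 0.6 [286.9 190.3  21.9  32.6] 516 [0.538 0.107]
side condenser_center 0.78 [292.4 137.7  20.1  17.8] 185 [0.575 0.269]
side slider_center 0.89 [241.5 165.   26.6  29.6] 427 [0.448 0.194]
side recess_objective 0.84 [334.1 344.1  66.1  65.8] 3835 [ 0.567 -0.248]
side recess_eyepiece 0.63 [269.6 343.2  69.9  63.7] 3895 [ 0.458 -0.232]
side recess_condenser 0.56 [272.2 289.4  58.6  51.3] 3005 [ 0.476 -0.13 ]
side recess_slider 0.91 [332.4 287.9  60.6  53.5] 3035 [ 0.586 -0.141]
side oil_bottle_center 0.67 [241.8 193.5  19.7  24.4] 306 [0.441 0.11 ]
side specimen_pot_center 0.84 [286.2 158.4  22.3  25.6] 454 [0.55  0.203]
```

```bash
python3 - <<'E'
from h import *
P={n:get_image(n) for n in ["scene","side"]}
S={}
for n,p in P.items():
    for t in list(MODELS)+['slider_center','recess_objective','recess_eyepiece','recess_condenser','recess_slider']:
        s=silhouettes(t,p)
        if s: S[n,t]=s[0]
for t in MODELS:
    def f(q,vs):
        r=[]
        for n in vs:
            if (n,t) not in S: continue
            a=proj(P[n],pts(t,*q)); c=(a.min(0)+a.max(0))/2
            r+=list(c-S[n,t]["box"][:2])
        return np.array(r)
    for vs in (["scene"],["side"],["scene","side"]):
        try: o=least_squares(f,[.5,.2],args=(vs,)); print(t,vs,np.round(o.x,4),np.round(o.fun,1))
        except Exception as e: print(e)
# tray: minAreaRect style fit
R=['recess_eyepiece','recess_objective','recess_condenser','recess_slider']
for n in P:
    for t in R:
        if (n,t) not in S: continue
        v,u=np.nonzero(S[n,t]["pixels"]); w=ray(P[n],u.mean(),v.mean(),.019)
        print(n,t,np.round(w[:2],4))
    # dark blobs
    g=cv2.cvtColor(P[n]["frame"],cv2.COLOR_RGB2GRAY)
    for t in R:
        m=S[n,t]["pixels"].astype(np.uint8); m=cv2.erode(m,np.ones((7,7)))
        th,_=cv2.threshold(g[m>0].reshape(-1,1),0,255,cv2.THRESH_OTSU)
        d=((g<=th)&(m>0)).astype(np.uint8); k,l,st,ce=cv2.connectedComponentsWithStats(d); i=1+st[1:,4].argmax()
        vv,uu=np.nonzero(l==i); W=np.array([ray(P[n],a,b,.019)[:2] for a,b in zip(uu,vv)])
        c,wh,a=cv2.minAreaRect((W*1000).astype(np.float32)); print(n,t,th,'dark c',np.round(W.mean(0),4),'rect',np.round(c,1),np.round(wh,1),round(a,1))
# slider
for n in P:
    m=S[n,'slider_center']["pixels"]; vv,uu=np.nonzero(m); W=np.array([ray(P[n],a,b,.014)[:2] for a,b in zip(uu,vv)])
    c,wh,a=cv2.minAreaRect((W*1000).astype(np.float32)); print(n,'slider',W.mean(0),c,wh,a)
E
python3 - <<'E'
import cv2
a=cv2.imread('pics/scene0.png')[150:310,280:480]; b=cv2.imread('pics/side0.png')[90:250,200:400]
cv2.imwrite('pics/crop.png',cv2.hconcat([cv2.resize(a,None,fx=2,fy=2),cv2.resize(b,None,fx=2,fy=2)]))
E
```

```text
objective_center ['scene'] [0.4678 0.335 ] [0. 0.]
objective_center ['side'] [0.4709 0.3375] [ 0. -0.]
objective_center ['scene', 'side'] [0.4693 0.3354] [ 0.2  0.6 -0.6  0.6]
eyepiece_center ['scene'] [0.5401 0.1022] [-0.  0.]
eyepiece_center ['side'] [0.5409 0.0986] [0. 0.]
eyepiece_center ['scene', 'side'] [0.5406 0.1009] [-0.7  0.1 -0.3 -0.8]
condenser_center ['scene'] [0.5786 0.3104] [0. 0.]
condenser_center ['side'] [0.5792 0.2811] [0. 0.]
condenser_center ['scene', 'side'] [0.5806 0.3033] [-3.6  0.3 -0.9 -6.3]
oil_bottle_center ['scene'] [0.4425 0.1064] [0. 0.]
oil_bottle_center ['side'] [0.4407 0.1059] [0. 0.]
oil_bottle_center ['scene', 'side'] [0.4414 0.1062] [-0.  -0.4  0.3 -0.2]
specimen_pot_center ['scene'] [0.5491 0.1986] [0. 0.]
specimen_pot_center ['side'] [ 0.5654 -0.2533] [0. 0.]
specimen_pot_center ['scene', 'side'] [ 0.5695 -0.0017] [ -98.8   -6.8  -24.  -118.2]
scene recess_eyepiece [ 0.466  -0.2252]
scene recess_objective [ 0.5754 -0.242 ]
scene recess_condenser [ 0.4831 -0.1175]
scene recess_slider [ 0.5925 -0.1341]
scene recess_eyepiece 50.0 dark c [ 0.4652 -0.2264] rect [ 464.8 -226.7] [56. 55.] 52.9
scene recess_objective 51.0 dark c [ 0.5733 -0.2433] rect [ 572.8 -244. ] [39.4 41.3] 10.3
scene recess_condenser 50.0 dark c [ 0.4856 -0.1103] rect [ 482.4 -113.8] [81.9 89.8] 82.4
scene recess_slider 52.0 dark c [ 0.5911 -0.1349] rect [ 590.4 -133.4] [45.7 94.3] 80.8
side recess_objective [ 0.5679 -0.2483]
side recess_condenser [ 0.477  -0.1223]
side recess_slider [ 0.5845 -0.1395]Traceback (most recent call last):
  File "<stdin>", line 29, in <module>
KeyError: ('side', 'recess_eyepiece')
```

View pics/crop.png

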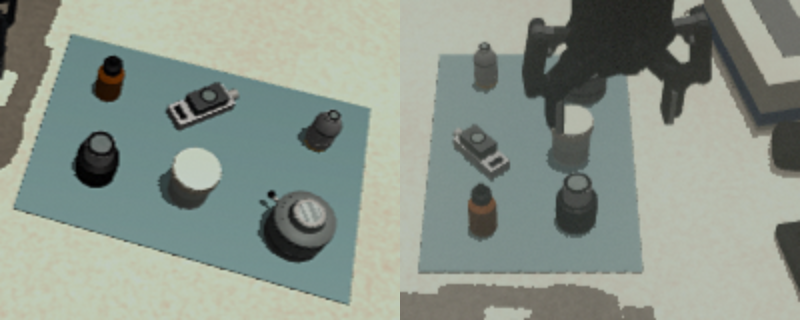

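View pics/scene1.png

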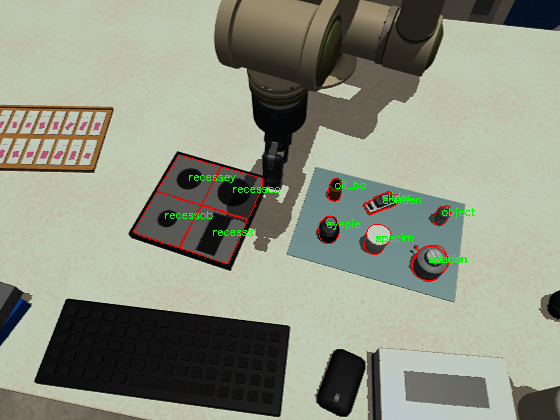

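```bash
cat > tray.py <<'E'
from h import *
from scipy.optimize import minimize
def fit(p,x0=(.525,-.18,-.15)):
    # recess circles at opening z .019 / floor z .013 + outer tray rim z .020 fit against gray edges: use dark-vs-insert
    g=cv2.cvtColor(p["frame"],cv2.COLOR_RGB2GRAY).astype(float)
    def poly(q,w,h,cx,cy,z,n=24):
        x,y,a=q; R=np.array([[np.cos(a),-np.sin(a)],[np.sin(a),np.cos(a)]])
        s=np.linspace(-.5,.5,n); b=np.vstack([np.c_[s*w,0*s-h/2],np.c_[s*w,0*s+h/2],np.c_[0*s-w/2,s*h],np.c_[0*s+w/2,s*h]])
        return (b+[cx,cy])@R.T+[x,y],z
    def samp(W,z):
        uv=proj(p,np.c_[W,np.full(len(W),z)]).astype(np.float32)
        return cv2.remap(blur.astype(np.float32),uv[:,0].copy().reshape(-1,1),uv[:,1].copy().reshape(-1,1),cv2.INTER_LINEAR).ravel()
    blur=cv2.GaussianBlur(g,(0,0),.8)
    def cost(q):
        c=0
        # outer rim: bright outside, dark inside
        o,z=poly(q,.240,.240,0,0,.010); i,_=poly(q,.224,.224,0,0,.02)
        c+=np.clip(samp(i,.02),0,120).mean()-np.clip(samp(o,.01),0,120).mean()
        return c
    best=None
    for dx in (-.02,0,.02):
        for dy in (-.02,0,.02):
            o=minimize(cost,np.array(x0)+[dx,dy,0],method='Nelder-Mead',options=dict(initial_simplex=[np.array(x0)+[dx,dy,0]+d for d in ([0,0,0],[.01,0,0],[0,.01,0],[0,0,.1])]))
            if best is None or o.fun<best.fun: best=o
    return best
E
python3 - <<'E'
from tray import *
for n in ["scene","side"]:
    p=get_image(n); o=fit(p); print(n,o.x,o.fun)
    im=p["frame"][:,:,::-1].copy(); x,y,a=o.x
    R=np.array([[np.cos(a),-np.sin(a)],[np.sin(a),np.cos(a)]])
    t=np.linspace(0,2*np.pi,60)
    def dr(W,z,c): cv2.polylines(im,[np.round(proj(p,np.c_[W@R.T+[x,y],np.full(len(W),z)])).astype(int)],True,c,1)
    B=np.array([[-1,-1],[1,-1],[1,1],[-1,1]])
    dr(B*.116,.02,(0,0,255));dr(B*.116,.0,(0,255,255))
    for cx,cy,r in ((-.055,-.055,.029),(.055,-.055,.021),(-.055,.055,.037)):
        dr(np.c_[cx+r*np.cos(t),cy+r*np.sin(t)],.019,(0,255,0))
    dr(B*[.047,.021]+[.055,.055],.019,(0,255,0))
    for i,j in ((-1,-1),(1,-1),(-1,1),(1,1)): print(i,j,np.round(R@[i*.055,j*.055]+[x,y],4))
    c=im[140:280,120:280] if n=="scene" else im[250:390,225:385]
    cv2.imwrite(f"pics/tray_{n}.png",cv2.resize(c,None,fx=2.5,fy=2.5,interpolation=0))
E
python3 -c "
import cv2
cv2.imwrite('pics/tray_b.png',cv2.hconcat([cv2.imread('pics/tray_scene.png'),cv2.imread('pics/tray_side.png')]))"
```

```text
scene [ 0.52639875 -0.18179503 -0.15480023] -58.94561767578125
-1 -1 [ 0.4636 -0.2277]
1 -1 [ 0.5723 -0.2446]
-1 1 [ 0.4805 -0.119 ]
1 1 [ 0.5892 -0.1359]
side [ 0.52166199 -0.1887512  -0.15608867] -48.1943359375
-1 -1 [ 0.4588 -0.2345]
1 -1 [ 0.5674 -0.2516]
-1 1 [ 0.4759 -0.1259]
1 1 [ 0.5845 -0.143 ]
```

View pics/tray_b.png

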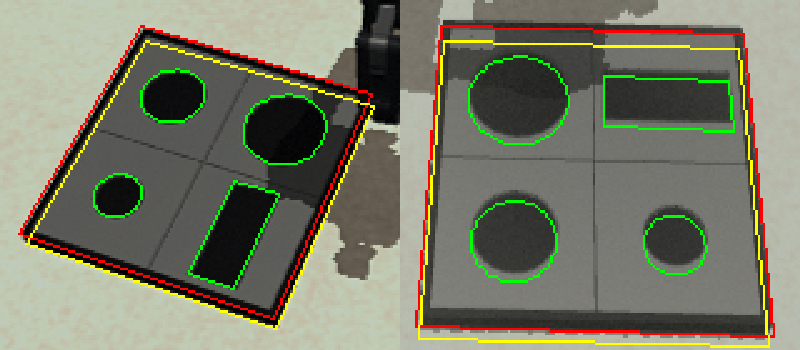

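```bash
python3 - <<'E'
from h import *
from scipy.optimize import minimize
P={n:get_image(n) for n in ["scene","side"]}
S={n:silhouettes('slider_center',p)[0] for n,p in P.items()}
def box(x0,x1,w,z0,z1): return np.array([[a,b,c] for a in (x0,x1) for b in (-w/2,w/2) for c in (z0,z1)])
parts=[box(-.04,.03,.028,0,.014),box(.03,.04,.012,.001,.013),box(-.02,.02,.024,.014,.028)]
def mask(p,q):
    x,y,a=q; R=np.array([[np.cos(a),-np.sin(a),0],[np.sin(a),np.cos(a),0],[0,0,1]])
    m=np.zeros((420,560),bool)
    for b in parts: m|=hull(p,b@R.T+[x,y,.003])
    return m
def cost(q,vs):
    c=0
    for n in vs:
        m=mask(P[n],q); s=S[n]["pixels"]; c-= (m&s).sum()/(m|s).sum()
    return c
for vs in (["scene"],["side"],["scene","side"]):
  best=[]
  for a in np.arange(-np.pi,np.pi,np.pi/8):
    x0=np.array([.452,.202,a]); o=minimize(cost,x0,args=(vs,),method='Nelder-Mead',options=dict(initial_simplex=[x0,x0+[.01,0,0],x0+[0,.01,0],x0+[0,0,.2]]))
    best.append((o.fun,o.x))
  best.sort(key=lambda b:b[0]); print(vs,[(round(f,3),np.round(x,4)) for f,x in best[:4]])
p=P["scene"]; g=cv2.cvtColor(p["frame"],cv2.COLOR_RGB2GRAY)
sub=g[240:256,405:425]; v,u=np.nonzero(sub<60); print(np.round(u.mean()+405,1),v.mean()+240,len(u))
for (uu,vv) in ((u.mean()+405,v.mean()+240),): w=ray(p,uu,vv,.027); d=w[:2]-[.5786,.3104]; print(w,np.hypot(*d),np.degrees(np.arctan2(d[1],d[0])))
c=np.hstack([p["frame"][180:220,355:415],p["frame"][232:272,400:460]]); 
q=best[0][1]; print(q)
cv2.imwrite("pics/sl.png",cv2.resize(c,None,fx=6,fy=6,interpolation=2)[:,:,::-1])
E
```

```text
['scene'] [(np.float64(-0.891), array([0.4455, 0.2113, 2.1626])), (np.float64(-0.891), array([0.4452, 0.2113, 2.1707])), (np.float64(-0.889), array([0.4464, 0.2095, 2.2011])), (np.float64(-0.888), array([0.4454, 0.2112, 2.2081]))]
['side'] [(np.float64(-0.832), array([ 0.4434,  0.2087, -4.2052])), (np.float64(-0.823), array([ 0.4452,  0.2037, -1.0718])), (np.float64(-0.822), array([ 0.4452,  0.2045, -1.0737])), (np.float64(-0.821), array([0.4435, 0.2099, 2.0736]))]
['scene', 'side'] [(np.float64(-1.678), array([0.4448, 0.2116, 2.1655])), (np.float64(-1.675), array([0.4447, 0.2114, 2.1673])), (np.float64(-1.675), array([0.4447, 0.2115, 2.1664])), (np.float64(-1.675), array([ 0.4448,  0.2116, -4.1169]))]
414.9 250.83333333333334 30
[0.55971437 0.27967099 0.027     ] 0.036068534957419185 -121.57431794311974
[0.44476481 0.21160087 2.16551251]
```

View pics/sl.png

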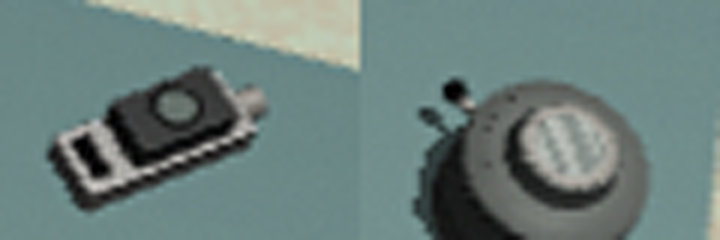

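```bash
cat >> h.py <<'E'
def go(x,y,z=None,phi=None):
    "print slide & roll from current measured pose to the target (tool down), phi deg absolute; jaw dir angle=-phi"
    o=observe(); R=o["tool_rot"]; d=np.array([x,y,o["position"][2] if z is None else z])-o["position"]
    # horizontal tool axes
    ph=np.arctan2(R[0,0],R[1,0]); 
    ex=np.array([np.sin(ph),np.cos(ph),0]); ey=np.array([np.cos(ph),-np.sin(ph),0])
    print("t",round(o["time_s"],2),"pos",np.round(o["position"],4),"phi",round(np.degrees(ph),1),"w",round(o["grip_width"],4),"F",np.round(o["ft_force"],1))
    print("slide",np.round([d@ex,d@ey,-d[2]],4),"roll rad",None if phi is None else round(np.radians(phi)-ph,3), "q6",np.round(o["q"][5],0))
E
python3 - <<'E'
from h import *
p=get_image("scene")
w=ray(p,415.8,247.3,.027); d=w[:2]-[.5786,.3104]; print(w,np.hypot(*d),np.degrees(np.arctan2(d[1],d[0])))
go(.5405,.1005,.19,0)
E
```

```text
[0.55140902 0.28136729 0.027     ] 0.03977747209308113 -133.12382545241599
t 2.7 pos [ 0.55   -0.      0.2313] phi 0.0 w 0.0854 F [-0.2  0.2  0.1]
slide [ 0.1005 -0.0095  0.0413] roll rad -0.0 q6 -12.0
```

```bash
python3 -m crank '{"slide":[[0.025,-0.002,0.005],[0.05,-0.005,0.01],[0.075,-0.007,0.02],[0.1005,-0.0095,0.03],[0.1005,-0.0095,0.055],[0.1005,-0.0095,0.08],[0.1005,-0.0095,0.105],[0.1005,-0.0095,0.115]],"roll":[0,0,0,0,0,0,0,0],"grip":[0.085,0.085,0.085,0.085,0.085,0.085,0.085,0.085]}' 40; python3 - <<'E'
from h import *
p=get_image("wrist"); im=p["frame"][:,:,::-1].copy(); cv2.imwrite("pics/w1.png",im)
s=silhouettes("eyepiece_center",p)
for a in s[:2]: print(a["confidence"],a["box"])
for q in ((.5405,.1005),):
    a=proj(p,pts("eyepiece_center",*q)); print((a.min(0)+a.max(0))/2,a.max(0)-a.min(0))
go(.5405,.1005,.008,0)
E
```

```text
time_s: 3.5
position: [0.5396, 0.1006, 0.1143]
tool_rot: [[-0.0, 1.0, -0.003], [1.0, 0.0, 0.0], [0.0, -0.003, -1.0]]
ft_force: [0.0, -1.0, -0.3]
grip_width: 0.0851
0.86 [282.6, 216.1, 55.0, 64.5]
[280.07646536 216.5457563 ] [58.04624573 69.84463193]
t 3.6 pos [0.5401 0.1005 0.1155] phi 0.0 w 0.0852 F [-0.1 -0.6  0.5]
slide [0.     0.0004 0.1075] roll rad -0.0 q6 -2.0
```

View pics/w1.png

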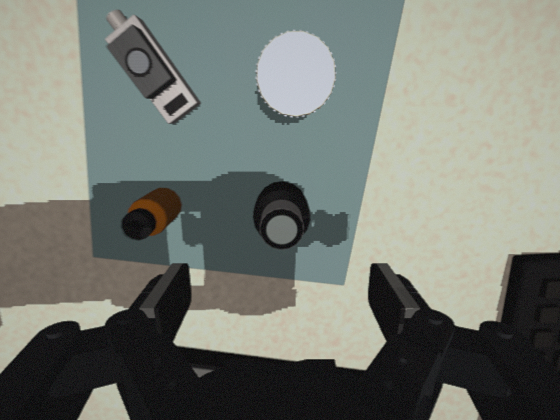

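Wrist view agrees: eyepiece at (282,216), predicted (280,217), centred between the jaws. Descend and grip.

```bash
python3 -m crank '{"slide":[[0,0.001,0.03],[0,0.001,0.06],[0,0.001,0.085],[0,0.001,0.1],[0,0.001,0.1075],[0,0.001,0.1075],[0,0.001,0.1075],[0,0.001,0.1075]],"roll":[0,0,0,0,0,0,0,0],"grip":[0.085,0.085,0.085,0.085,0.085,0.085,0.04,0.03]}' 40; python3 -m crank '{"slide":[[0,0,0],[0,0,0],[0,0,0],[0,0,0],[0,0,0],[0,0,0],[0,0,-0.003],[0,0,-0.006]],"roll":[0,0,0,0,0,0,0,0],"grip":[0.03,0.03,0.03,0.03,0.03,0.03,0.03,0.03]}' 40
python3 - <<'E'
from h import *
p=get_image("side"); cv2.imwrite("pics/s2.png",cv2.resize(p["frame"][100:260,200:400,::-1],None,fx=3,fy=3))
go(.463,-.229,.12,0)
E
```

```text
time_s: 4.4
position: [0.5422, 0.1005, 0.01]
tool_rot: [[-0.0, 1.0, 0.002], [1.0, 0.0, -0.0], [-0.0, 0.002, -1.0]]
ft_force: [0.2, 0.2, -0.1]
grip_width: 0.059
time_s: 5.2
position: [0.5415, 0.1005, 0.0151]
tool_rot: [[-0.0, 1.0, 0.0], [1.0, 0.0, 0.0], [0.0, 0.0, -1.0]]
ft_force: [-0.3, -0.2, -1.1]
grip_width: 0.0426
t 5.25 pos [0.5417 0.1005 0.0155] phi -0.0 w 0.0424 F [-0.3  0.6 -1.1]
slide [-0.3295 -0.0787 -0.1045] roll rad 0.0 q6 -2.0
```

View pics/s2.png

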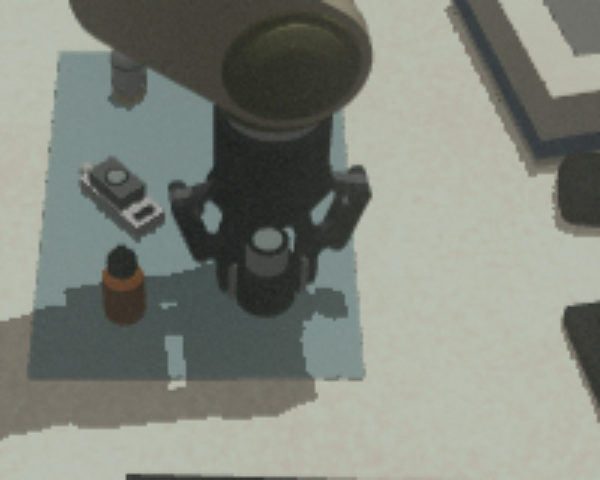

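```bash
python3 -m crank '{"slide":[[0,0,-0.02],[0,0,-0.045],[0,0,-0.075],[-0.02,-0.005,-0.1],[-0.06,-0.015,-0.11],[-0.1,-0.025,-0.11],[-0.14,-0.035,-0.11],[-0.18,-0.045,-0.11]],"roll":[0,0,0,0,0,0,0,0],"grip":[0.03,0.03,0.03,0.03,0.03,0.03,0.03,0.03]}' 40; python3 -m crank '{"slide":[[-0.035,-0.008,0],[-0.07,-0.016,0],[-0.105,-0.024,0],[-0.13,-0.03,0],[-0.1495,-0.034,0],[-0.1495,-0.034,0],[-0.1495,-0.034,0],[-0.1495,-0.034,0]],"roll":[0,0,0,0,0,0,0,0],"grip":[0.03,0.03,0.03,0.03,0.03,0.03,0.03,0.03]}' 40
python3 - <<'E'
from h import *
p=get_image("wrist"); cv2.imwrite("pics/w2.png",p["frame"][:,:,::-1])
p=get_image("scene"); cv2.imwrite("pics/s3.png",cv2.resize(p["frame"][100:280,110:350,::-1],None,fx=3,fy=3))
go(.463,-.229,.018,0)
E
```

```text
time_s: 6.05
position: [0.4958, -0.0809, 0.125]
tool_rot: [[-0.0, 1.0, 0.0], [1.0, 0.0, -0.0], [-0.0, 0.0, -1.0]]
ft_force: [1.2, 0.3, -1.4]
grip_width: 0.0424
time_s: 6.85
position: [0.4626, -0.2281, 0.1248]
tool_rot: [[-0.001, 1.0, -0.0], [1.0, 0.001, 0.0], [0.0, -0.0, -1.0]]
ft_force: [-0.1, 0.1, -1.9]
grip_width: 0.0426
t 6.95 pos [ 0.4627 -0.2281  0.1249] phi -0.1 w 0.0422 F [-0.4 -0.8 -1.1]
slide [-0.0009  0.0003  0.1069] roll rad 0.001 q6 -39.0
```

View pics/w2.png

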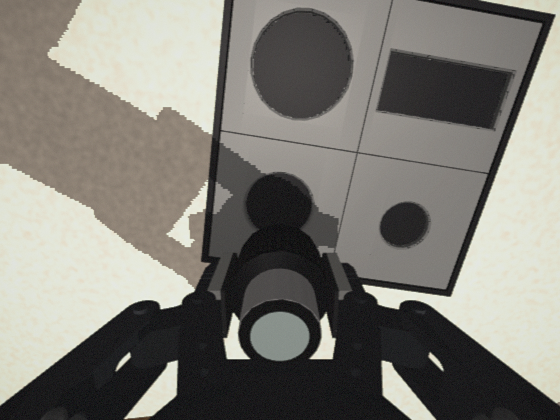

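View pics/s3.png

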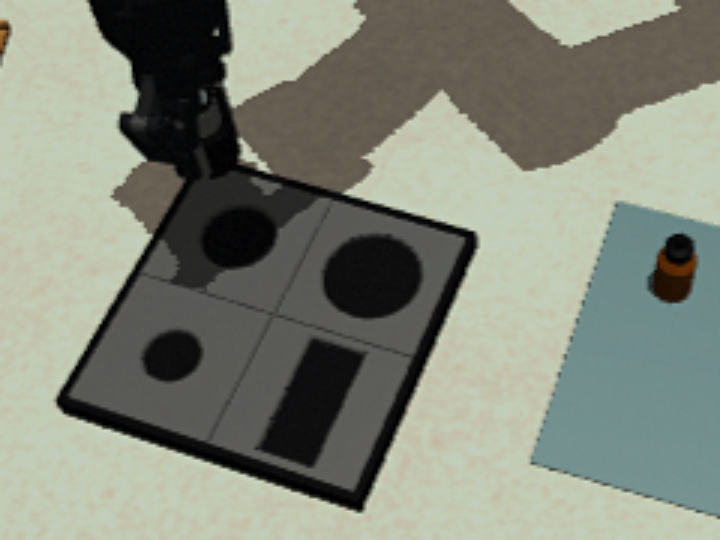

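```bash
python3 - <<'E'
from h import *
p=get_image("wrist")
for n,u,v in (("centre",357,153),("cond",302,63),("obj",405,225),("slider",446,90)): print(n,np.round(ray(p,u,v,.019),4))
E
```

```text
centre [ 0.5255 -0.1815  0.019 ]
cond [ 0.4799 -0.1157  0.019 ]
obj [ 0.5716 -0.2429  0.019 ]
slider [ 0.5891 -0.1342  0.019 ]
```

```bash
python3 -m crank '{"slide":[[0,0,0.03],[0,0,0.06],[0,0,0.08],[0,0,0.09],[0,0,0.096],[0,0,0.1],[0,0,0.103],[0,0,0.105]],"roll":[0,0,0,0,0,0,0,0],"grip":[0.03,0.03,0.03,0.03,0.03,0.03,0.03,0.03]}' 40
python3 -c "
from h import *
go(.463,-.228,.018,0)"
```

```text
time_s: 7.8
position: [0.4627, -0.2292, 0.0202]
tool_rot: [[-0.0, 1.0, 0.001], [1.0, 0.0, -0.001], [-0.001, 0.001, -1.0]]
ft_force: [-0.2, -0.5, -1.5]
grip_width: 0.0428
t 7.8 pos [ 0.4627 -0.2292  0.0202] phi -0.0 w 0.0428 F [-0.2 -0.5 -1.5]
slide [0.0012 0.0003 0.0022] roll rad 0.0 q6 -40.0
```

```bash
python3 -m crank '{"slide":[[0,0,0.001],[0,0,0.002],[0,0,0.002],[0,0,0.0025],[0,0,0.0025],[0,0,0.0025],[0,0,0.0025],[0,0,0.0025]],"roll":[0,0,0,0,0,0,0,0],"grip":[0.03,0.03,0.03,0.03,0.03,0.03,0.03,0.03]}' 40
python3 -c "
from h import *
go(.463,-.228,.018,0)
p=get_image('side'); cv2.imwrite('pics/s4.png',cv2.resize(p['frame'][240:400,200:400,::-1],None,fx=3,fy=3))"
```

```text
time_s: 8.6
position: [0.4628, -0.2292, 0.0199]
tool_rot: [[-0.0, 1.0, 0.002], [1.0, 0.0, -0.002], [-0.002, 0.002, -1.0]]
ft_force: [-6.5, 3.4, 24.6]
grip_width: 0.0424
t 8.6 pos [ 0.4628 -0.2292  0.0199] phi -0.0 w 0.0424 F [-6.5  3.4 24.6]
slide [0.0012 0.0002 0.0019] roll rad 0.0 q6 -39.0
```

View pics/s4.png

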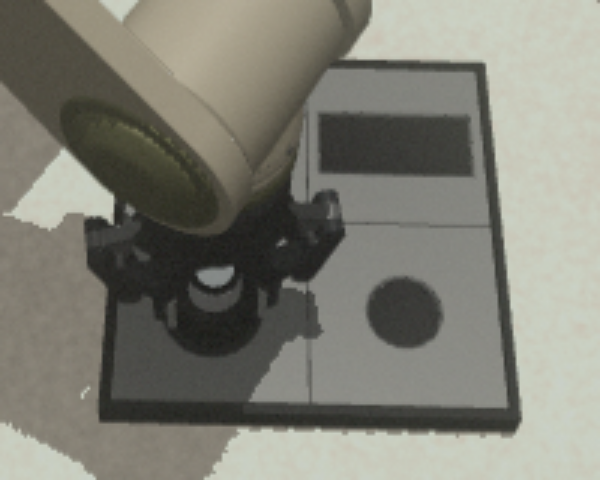

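```bash
python3 -m crank '{"slide":[[0,0,-0.001],[0,0,-0.0015],[0,0,-0.0015],[0,0,-0.0015],[0,0,-0.0015],[0,0,-0.0015],[0,0,-0.0015],[0,0,-0.0015]],"roll":[0,0,0,0,0,0,0,0],"grip":[0.03,0.03,0.046,0.05,0.06,0.07,0.08,0.085]}' 20
python3 -m crank '{"slide":[[0,0,0],[0,0,0],[0,0,0],[0,0,-0.02],[0,0,-0.05],[0,0,-0.08],[0,0,-0.11],[0,0,-0.13]],"roll":[0,0,0,0,0,0,0,0],"grip":[0.085,0.085,0.085,0.085,0.085,0.085,0.085,0.085]}'
python3 -c "
from h import *
p=get_image('side'); cv2.imwrite('pics/s5.png',cv2.resize(p['frame'][240:400,200:400,::-1],None,fx=3,fy=3))
p=get_image('wrist'); cv2.imwrite('pics/w5.png',p['frame'][:,:,::-1])
go(.469,.3355,.15,0)
"
```

```text
time_s: 9.45
position: [0.4625, -0.229, 0.0187]
tool_rot: [[0.0, 1.0, -0.0], [1.0, -0.0, 0.0], [0.0, -0.0, -1.0]]
ft_force: [0.1, -0.6, -0.0]
grip_width: 0.0847
time_s: 10.25
position: [0.4628, -0.2292, 0.1509]
tool_rot: [[-0.0, 1.0, 0.002], [1.0, 0.0, -0.001], [-0.001, 0.002, -1.0]]
ft_force: [0.7, -0.3, 0.2]
grip_width: 0.085
t 10.35 pos [ 0.4634 -0.2296  0.1514] phi -0.0 w 0.0849 F [-0.1 -0.  -0.1]
slide [0.5651 0.0057 0.0014] roll rad 0.0 q6 -40.0
```

View pics/s5.png

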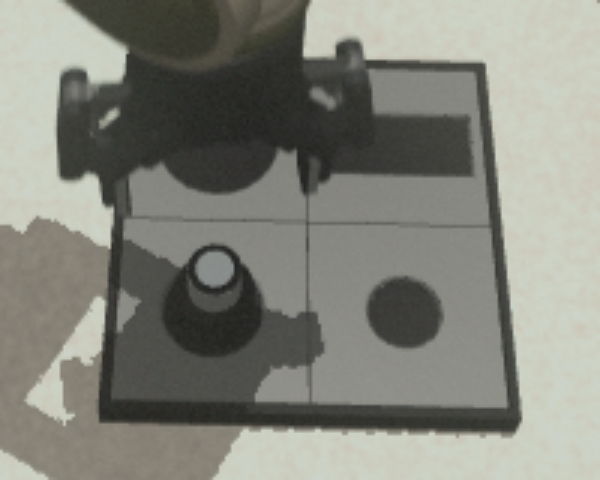

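View pics/w5.png

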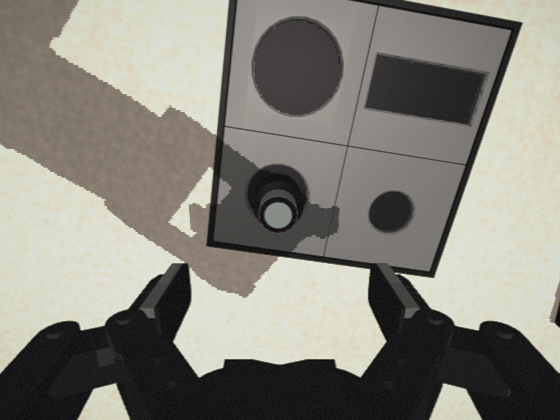

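```bash
python3 -m crank '{"slide":[[0.04,0,0],[0.08,0,0],[0.12,0.001,0],[0.16,0.001,0],[0.2,0.002,0],[0.24,0.002,0],[0.28,0.003,0],[0.32,0.003,0]],"roll":[0,0,0,0,0,0,0,0],"grip":[0.07,0.07,0.07,0.07,0.07,0.07,0.07,0.07]}'
python3 -m crank '{"slide":[[0.04,0,0],[0.08,0,0],[0.12,0.001,0],[0.16,0.001,0],[0.2,0.002,0],[0.23,0.002,0],[0.245,0.0027,0],[0.245,0.0027,0.02]],"roll":[0,0,0,0,0,0,0,0],"grip":[0.07,0.07,0.07,0.07,0.07,0.07,0.07,0.07]}'
python3 - <<'E'
from h import *
p=get_image("wrist"); im=p["frame"][:,:,::-1].copy(); 
for t,q in (("objective_center",(.469,.3355)),("condenser_center",(.5786,.3104))):
    a=proj(p,pts(t,*q)); print(t,"pred",(a.min(0)+a.max(0))/2,a.max(0)-a.min(0))
    for s in silhouettes(t,p)[:2]: print(s["confidence"],s["box"])
cv2.imwrite("pics/w6.png",im)
go(.469,.3355,.012,0)
E
```

```text
time_s: 11.15
position: [0.4649, 0.0926, 0.1479]
tool_rot: [[0.0, 1.0, -0.001], [1.0, -0.0, 0.0], [0.0, -0.001, -1.0]]
ft_force: [0.4, -0.9, 0.1]
grip_width: 0.0698
time_s: 11.95
position: [0.4689, 0.3379, 0.1296]
tool_rot: [[-0.002, 1.0, 0.003], [1.0, 0.002, 0.002], [0.002, 0.003, -1.0]]
ft_force: [0.7, -0.2, 0.4]
grip_width: 0.0698
objective_center pred [278.28443682 213.10706415] [35.48535722 44.23859264]
0.69 [273.3, 215.4, 36.2, 43.9]
condenser_center pred [407.06483923 240.48059967] [88.35963654 82.46870149]
0.86 [408.1, 240.5, 85.1, 88.2]
t 12.1 pos [0.4676 0.3352 0.1275] phi 0.0 w 0.0703 F [ 0.4 -0.4  0.5]
slide [0.0003 0.0014 0.1155] roll rad -0.0 q6 24.0
```

View pics/w6.png

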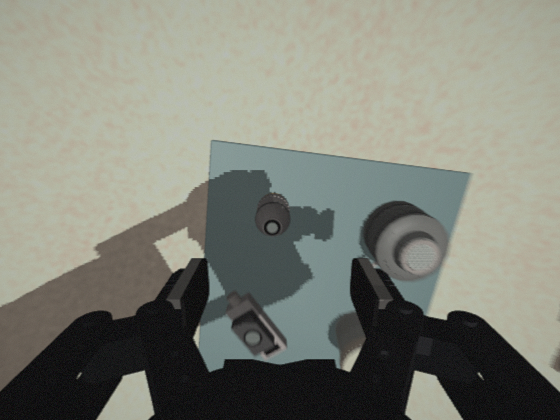

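```bash
python3 -m crank '{"slide":[[0,-0.0005,0.03],[0,-0.0005,0.06],[0,-0.0005,0.09],[0,-0.0005,0.108],[0,-0.0005,0.115],[0,-0.0005,0.115],[0,-0.0005,0.115],[0,-0.0005,0.115]],"roll":[0,0,0,0,0,0,0,0],"grip":[0.07,0.07,0.07,0.07,0.07,0.07,0.04,0.015]}' 40; python3 -m crank '{"slide":[[0,0,0],[0,0,0],[0,0,0],[0,0,0],[0,0,0],[0,0,0],[0,0,-0.003],[0,0,-0.006]],"roll":[0,0,0,0,0,0,0,0],"grip":[0.015,0.015,0.015,0.015,0.015,0.015,0.015,0.015]}' 40
python3 - <<'E'
from h import *
go(.5717,-.2450,.13,0)
E
```

```text
time_s: 12.9
position: [0.4683, 0.3362, 0.0151]
tool_rot: [[0.0, 1.0, 0.002], [1.0, -0.0, 0.001], [0.001, 0.002, -1.0]]
ft_force: [-0.4, -0.9, -0.2]
grip_width: 0.0422
time_s: 13.7
position: [0.4676, 0.336, 0.0201]
tool_rot: [[-0.0, 1.0, -0.0], [1.0, 0.0, -0.0], [-0.0, -0.0, -1.0]]
ft_force: [-0.3, 0.8, -1.8]
grip_width: 0.0268
t 13.7 pos [0.4676 0.336  0.0201] phi -0.0 w 0.0268 F [-0.3  0.8 -1.8]
slide [-0.581   0.104  -0.1099] roll rad 0.0 q6 24.0
```

```bash
python3 -m crank '{"slide":[[0,0,-0.03],[0,0,-0.07],[-0.02,0.005,-0.11],[-0.06,0.01,-0.11],[-0.1,0.018,-0.11],[-0.14,0.025,-0.11],[-0.18,0.032,-0.11],[-0.22,0.04,-0.11]],"roll":[0,0,0,0,0,0,0,0],"grip":[0.015,0.015,0.015,0.015,0.015,0.015,0.015,0.015]}'
python3 -m crank '{"slide":[[-0.04,0.007,0],[-0.08,0.014,0],[-0.12,0.021,0],[-0.16,0.028,0],[-0.2,0.036,0],[-0.24,0.043,0],[-0.28,0.05,0],[-0.32,0.057,0]],"roll":[0,0,0,0,0,0,0,0],"grip":[0.015,0.015,0.015,0.015,0.015,0.015,0.015,0.015]}'
python3 -c "
from h import *
go(.5717,-.2450,.13,0)"
```

```text
time_s: 14.5
position: [0.5076, 0.1144, 0.1301]
tool_rot: [[-0.0, 1.0, 0.0], [1.0, 0.0, 0.0], [0.0, 0.0, -1.0]]
ft_force: [0.5, 0.5, -0.7]
grip_width: 0.0267
time_s: 15.3
position: [0.5646, -0.2057, 0.13]
tool_rot: [[0.0, 1.0, -0.0], [1.0, -0.0, 0.0], [0.0, -0.0, -1.0]]
ft_force: [0.2, 0.6, -1.6]
grip_width: 0.0266
t 15.3 pos [ 0.5646 -0.2057  0.13  ] phi 0.0 w 0.0266 F [ 0.2  0.6 -1.6]
slide [-0.0393  0.0071 -0.    ] roll rad -0.0 q6 -31.0
```

```bash
python3 -m crank '{"slide":[[-0.025,0.004,0],[-0.0393,0.007,0],[-0.0393,0.007,0.02],[-0.0393,0.007,0.05],[-0.0393,0.007,0.08],[-0.0393,0.007,0.092],[-0.0393,0.007,0.098],[-0.0393,0.007,0.101]],"roll":[0,0,0,0,0,0,0,0],"grip":[0.015,0.015,0.015,0.015,0.015,0.015,0.015,0.015]}'
python3 -c "
from h import *
go(.5717,-.2450,.024,0)
p=get_image('side'); a=cv2.resize(p['frame'][240:400,200:400,::-1],None,fx=2,fy=2)
p=get_image('scene'); b=cv2.resize(p['frame'][130:290,110:310,::-1],None,fx=2,fy=2);cv2.imwrite('pics/s7.png',cv2.hconcat([a,b]))"
```

```text
time_s: 16.1
position: [0.5722, -0.2432, 0.0294]
tool_rot: [[-0.0, 1.0, 0.001], [1.0, 0.0, -0.0], [-0.0, 0.001, -1.0]]
ft_force: [1.3, -0.6, -1.1]
grip_width: 0.0265
t 16.1 pos [ 0.5722 -0.2432  0.0294] phi -0.0 w 0.0265 F [ 1.3 -0.6 -1.1]
slide [-0.0018 -0.0005  0.0054] roll rad 0.0 q6 -34.0
```

View pics/s7.png

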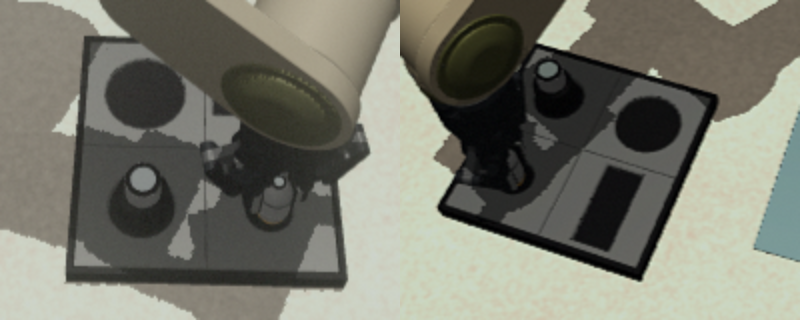

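```bash
python3 -m crank '{"slide":[[0,0,0.001],[0,0,0.002],[0,0,0.003],[0,0,0.0035],[0,0,0.004],[0,0,0.0045],[0,0,0.0045],[0,0,0.0045]],"roll":[0,0,0,0,0,0,0,0],"grip":[0.015,0.015,0.015,0.015,0.015,0.015,0.015,0.015]}'
```

```text
time_s: 17.0
position: [0.5717, -0.2433, 0.0249]
tool_rot: [[-0.0, 1.0, 0.0], [1.0, 0.0, -0.0], [-0.0, 0.0, -1.0]]
ft_force: [-2.6, 0.6, 5.5]
grip_width: 0.0268
```

```bash
python3 -m crank '{"slide":[[0,0,0],[0,0,0],[0,0,0],[0,0,0],[0,0,0],[0,0,0],[0,0,-0.01],[0,0,-0.03]],"roll":[0,0,0,0,0,0,0,0],"grip":[0.028,0.032,0.04,0.05,0.055,0.055,0.055,0.055]}' 20
python3 -m crank '{"slide":[[0,0,-0.03],[0,0,-0.06],[0,0,-0.1],[0.03,-0.01,-0.1],[0.07,-0.02,-0.1],[0.11,-0.035,-0.1],[0.15,-0.05,-0.1],[0.19,-0.06,-0.1]],"roll":[0,0,0,0,0,0,0,0],"grip":[0.055,0.055,0.055,0.055,0.055,0.055,0.055,0.055]}'
python3 -c "
from h import *
p=get_image('side'); a=cv2.resize(p['frame'][240:400,200:400,::-1],None,fx=2,fy=2)
p=get_image('scene'); b=cv2.resize(p['frame'][130:290,110:310,::-1],None,fx=2,fy=2);cv2.imwrite('pics/s8.png',cv2.hconcat([a,b]))
go(.4447,.2110,.12,-34)
"
```

```text
time_s: 17.8
position: [0.5711, -0.2429, 0.054]
tool_rot: [[0.0, 1.0, -0.002], [1.0, -0.0, 0.002], [0.002, -0.002, -1.0]]
ft_force: [0.1, -0.0, -0.3]
grip_width: 0.0553
time_s: 18.6
position: [0.5107, -0.0518, 0.1552]
tool_rot: [[0.0, 1.0, 0.001], [1.0, -0.0, -0.0], [-0.0, 0.001, -1.0]]
ft_force: [0.7, 0.1, -0.4]
grip_width: 0.0549
t 18.7 pos [ 0.5102 -0.0494  0.1554] phi -0.2 w 0.0548 F [ 0.3 -0.6 -0.1]
slide [ 0.2606 -0.0644  0.0354] roll rad -0.589 q6 -19.0
```

View pics/s8.png

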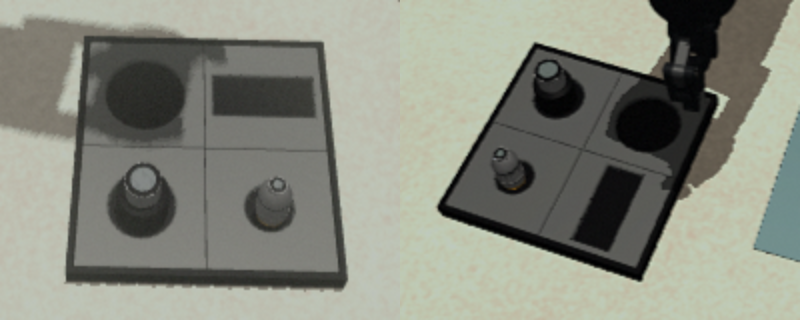

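Both placed parts stand in their recesses. Now the slider.

```bash
python3 -m crank '{"slide":[[0.04,-0.01,0],[0.08,-0.02,0],[0.12,-0.03,0],[0.16,-0.04,0],[0.2,-0.05,0],[0.24,-0.06,0.01],[0.2606,-0.0644,0.025],[0.2606,-0.0644,0.025]],"roll":[-0.1,-0.2,-0.3,-0.4,-0.5,-0.589,-0.589,-0.589],"grip":[0.055,0.055,0.055,0.055,0.055,0.055,0.055,0.055]}'
python3 - <<'E'
from h import *
from scipy.optimize import minimize
go(.4447,.2110,.0175,-34)
p=get_image("wrist"); cv2.imwrite("pics/w9.png",p["frame"][:,:,::-1])
def box(x0,x1,w,z0,z1): return np.array([[a,b,c] for a in (x0,x1) for b in (-w/2,w/2) for c in (z0,z1)])
parts=[box(-.04,.03,.028,0,.014),box(.03,.04,.012,.001,.013),box(-.02,.02,.024,.014,.028)]
def mask(q):
    x,y,a=q; R=np.array([[np.cos(a),-np.sin(a),0],[np.sin(a),np.cos(a),0],[0,0,1]])
    m=np.zeros((420,560),bool)
    for b in parts: m|=hull(p,b@R.T+[x,y,.003])
    return m
s=silhouettes('slider_center',p)
for k in s[:2]: print(k["confidence"],k["box"])
s=s[0]["pixels"]
def cost(q): m=mask(q); return -(m&s).sum()/(m|s).sum()
for a in (2.165,2.0,2.3):
    x0=np.array([.4447,.211,a]); o=minimize(cost,x0,method='Nelder-Mead',options=dict(initial_simplex=[x0,x0+[.01,0,0],x0+[0,.01,0],x0+[0,0,.2]])); print(o.x,o.fun)
E
```

```text
time_s: 19.5
position: [0.4461, 0.2089, 0.1286]
tool_rot: [[-0.558, 0.83, -0.002], [0.83, 0.558, -0.0], [0.001, -0.002, -1.0]]
ft_force: [-0.1, 0.4, 0.1]
grip_width: 0.055
t 19.5 pos [0.4461 0.2089 0.1286] phi -33.9 w 0.055 F [-0.1  0.4  0.1]
slide [ 0.0025 -0.      0.1111] roll rad -0.001 q6 -23.0
0.62 [480.9, 199.1, 107.7, 85.3]
0.57 [279.0, 198.0, 37.2, 87.8]
[0.4447 0.211  2.165 ] 0.0
[0.4447 0.211  2.    ] 0.0
[0.4447 0.211  2.3   ] 0.0
```

View pics/w9.png

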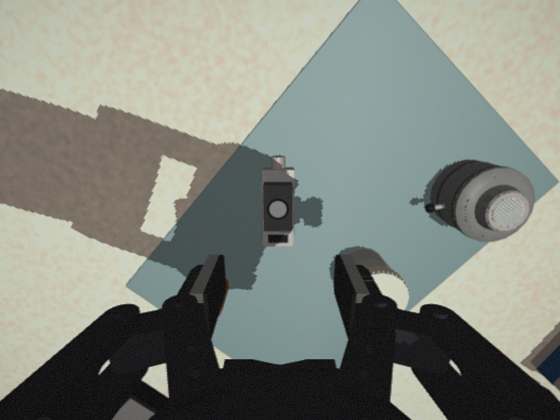

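```bash
python3 - <<'E'
from h import *
p=get_image("wrist"); print(proj(p,[[.4447,.211,.031],[.4447,.211,.017],[.4223,.2441,.01]]))
s=silhouettes('slider_center',p)
for k in s[:3]: print(k["confidence"],k["box"])
for u,v in ((279,209),): print(ray(p,u,v,.031))
go(.4447,.211,.0175,-34)
E
```

```text
[[277.39051951 204.48840261]
 [277.47184362 199.83233416]
 [277.17981062 152.08814591]]
0.96 [278.4, 196.1, 31.2, 91.3]
[0.44795129 0.20851055 0.031     ]
t 19.7 pos [0.4481 0.2064 0.1301] phi -33.7 w 0.0553 F [-0.6 -0.2 -0.1]
slide [ 0.0057 -0.0003  0.1126] roll rad -0.006 q6 -23.0
```

```bash
python3 -m crank '{"slide":[[0.002,0,0.03],[0.002,0,0.06],[0.002,0,0.085],[0.002,0,0.1],[0.002,0,0.106],[0.002,0,0.11],[0.002,0,0.112],[0.002,0,0.112]],"roll":[0,0,0,0,0,0,0,0],"grip":[0.055,0.055,0.055,0.055,0.055,0.055,0.055,0.045]}' 30
python3 - <<'E'
from h import *
p=get_image("side"); cv2.imwrite("pics/s10.png",cv2.resize(p["frame"][100:240,180:340,::-1],None,fx=4,fy=4))
go(.4447,.211,.0175,-34)
E
```

```text
time_s: 20.5
position: [0.4466, 0.2089, 0.0178]
tool_rot: [[-0.555, 0.832, 0.001], [0.832, 0.555, 0.0], [-0.0, 0.001, -1.0]]
ft_force: [0.6, 0.3, -0.5]
grip_width: 0.0451
t 20.55 pos [0.4466 0.2089 0.0179] phi -33.7 w 0.0452 F [0.8 0.3 0.6]
slide [ 0.0028 -0.0004  0.0004] roll rad -0.005 q6 -22.0
```

View pics/s10.png

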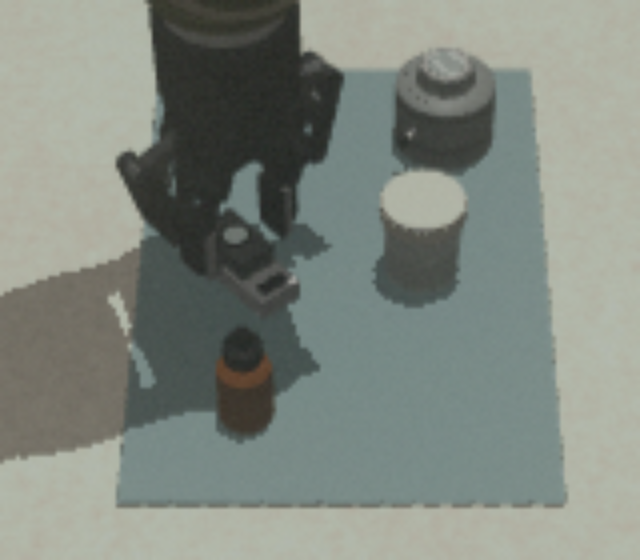

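```bash
python3 -m crank '{"slide":[[0.001,0,0],[0.001,0,0],[0.001,0,0],[0.001,0,0],[0.001,0,0],[0.001,0,0],[0.001,0,0],[0.001,0,0]],"roll":[0,0,0,0,0,0,0,0],"grip":[0.035,0.03,0.025,0.015,0.01,0.01,0.01,0.01]}' 40
python3 -m crank '{"slide":[[0,0,0],[0,0,0],[0,0,-0.002],[0,0,-0.005],[0,0,-0.01],[0,0,-0.02],[0,0,-0.03],[0,0,-0.03]],"roll":[0,0,0,0,0,0,0,0],"grip":[0.01,0.01,0.01,0.01,0.01,0.01,0.01,0.01]}' 40
python3 - <<'E'
from h import *
p=get_image("side"); cv2.imwrite("pics/s11.png",cv2.resize(p["frame"][100:240,180:340,::-1],None,fx=4,fy=4))
go(.5887,-.1365,.12,-81.1)
E
```

```text
time_s: 21.35
position: [0.4457, 0.2099, 0.0177]
tool_rot: [[-0.556, 0.831, 0.001], [0.831, 0.556, 0.0], [-0.0, 0.001, -1.0]]
ft_force: [-0.5, 0.4, 5.2]
grip_width: 0.023
time_s: 22.15
position: [0.4464, 0.21, 0.049]
tool_rot: [[-0.556, 0.831, 0.003], [0.831, 0.556, 0.001], [-0.001, 0.003, -1.0]]
ft_force: [0.9, 0.1, -1.2]
grip_width: 0.023
t 22.2 pos [0.446  0.2099 0.0482] phi -33.7 w 0.023 F [-0.2  0.2 -1.5]
slide [-0.3673 -0.0738 -0.0718] roll rad -0.826 q6 -22.0
```

View pics/s11.png

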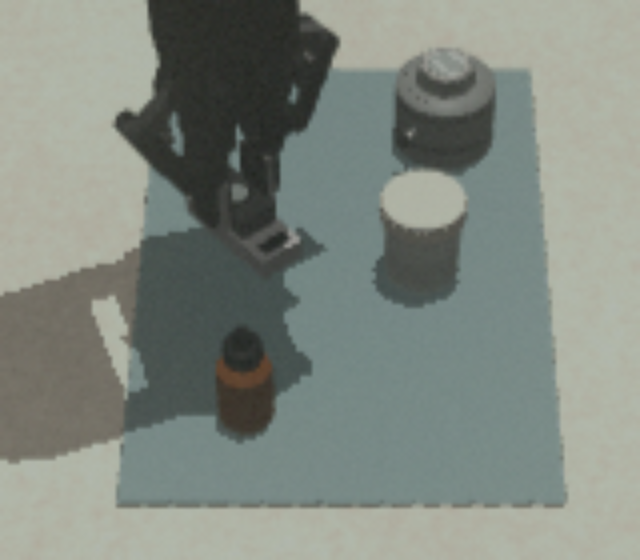

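```bash
python3 -m crank '{"slide":[[0,0,-0.03],[0,0,-0.06],[-0.03,-0.006,-0.072],[-0.07,-0.014,-0.072],[-0.11,-0.022,-0.072],[-0.15,-0.03,-0.072],[-0.19,-0.038,-0.072],[-0.23,-0.046,-0.072]],"roll":[0,-0.1,-0.2,-0.3,-0.4,-0.5,-0.6,-0.7],"grip":[0.01,0.01,0.01,0.01,0.01,0.01,0.01,0.01]}'
python3 - <<'E'
from h import *
go(.5887,-.1365,.12,-81.1)
E
```

```text
time_s: 23.0
position: [0.5353, -0.0087, 0.1191]
tool_rot: [[-0.962, 0.274, -0.001], [0.274, 0.962, 0.0], [0.001, 0.0, -1.0]]
ft_force: [0.9, -1.3, -1.0]
grip_width: 0.0231
t 23.0 pos [ 0.5353 -0.0087  0.1191] phi -74.1 w 0.0231 F [ 0.9 -1.3 -1. ]
slide [-0.0864 -0.1083 -0.0009] roll rad -0.123 q6 -88.0
```

```bash
python3 -m crank '{"slide":[[-0.02,-0.025,0],[-0.04,-0.05,0],[-0.06,-0.075,0],[-0.075,-0.094,0],[-0.0864,-0.1083,0],[-0.0864,-0.1083,0.02],[-0.0864,-0.1083,0.04],[-0.0864,-0.1083,0.04]],"roll":[-0.06,-0.123,-0.123,-0.123,-0.123,-0.123,-0.123,-0.123],"grip":[0.01,0.01,0.01,0.01,0.01,0.01,0.01,0.01]}'
python3 - <<'E'
from h import *
p=get_image("side"); a=cv2.resize(p["frame"][240:400,200:400,::-1],None,fx=2,fy=2)
p=get_image("scene"); b=cv2.resize(p["frame"][130:290,110:310,::-1],None,fx=2,fy=2)
cv2.imwrite("pics/s12.png",cv2.hconcat([a,b]))
p=get_image("wrist"); cv2.imwrite("pics/w12.png",p["frame"][:,:,::-1])
go(.5887,-.1365,.0277,-81.1)
E
```

```text
time_s: 23.8
position: [0.5865, -0.1346, 0.0765]
tool_rot: [[-0.987, 0.158, -0.005], [0.158, 0.987, 0.002], [0.006, 0.002, -1.0]]
ft_force: [-0.8, -0.1, -1.6]
grip_width: 0.0227
t 23.95 pos [ 0.5884 -0.1351  0.0801] phi -80.9 w 0.0228 F [ 0.  -0.9 -0.9]
slide [-0.0006 -0.0013  0.0524] roll rad -0.003 q6 -105.0
```

View pics/s12.png

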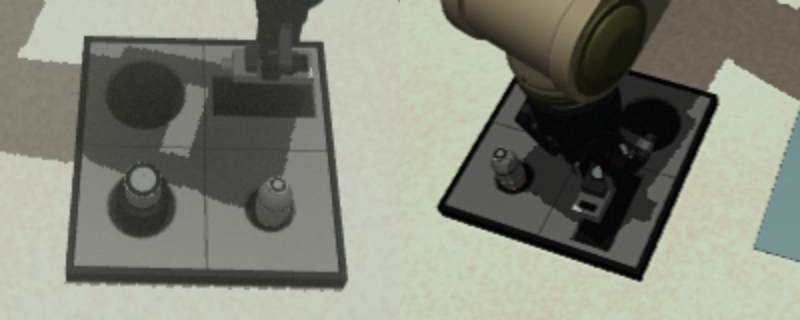

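View pics/w12.png

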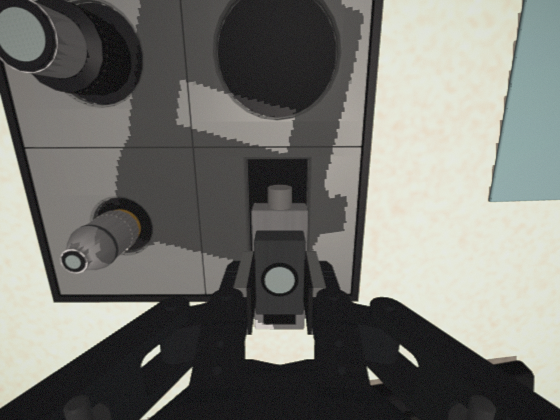

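```bash
python3 -m crank '{"slide":[[0,-0.0013,0.015],[0,-0.0013,0.03],[0,-0.0013,0.04],[0,-0.0013,0.045],[0,-0.0013,0.048],[0,-0.0013,0.05],[0,-0.0013,0.051],[0,-0.0013,0.0515]],"roll":[0,0,0,0,0,0,0,0],"grip":[0.01,0.01,0.01,0.01,0.01,0.01,0.01,0.01]}'
python3 -m crank '{"slide":[[0,0,0.0005],[0,0,0.001],[0,0,0.0015],[0,0,0.0015],[0,0,0.0015],[0,0,0.0015],[0,0,0.0015],[0,0,0.0015]],"roll":[0,0,0,0,0,0,0,0],"grip":[0.01,0.01,0.01,0.01,0.01,0.01,0.01,0.01]}'
python3 - <<'E'
from h import *
p=get_image("side"); a=cv2.resize(p["frame"][240:400,200:400,::-1],None,fx=2,fy=2)
p=get_image("scene"); b=cv2.resize(p["frame"][130:290,110:310,::-1],None,fx=2,fy=2)
cv2.imwrite("pics/s13.png",cv2.hconcat([a,b]))
go(.5887,-.1365,.0277,-81.1)
E
```

```text
time_s: 24.75
position: [0.588, -0.1364, 0.0281]
tool_rot: [[-0.987, 0.158, 0.001], [0.158, 0.987, -0.0], [-0.001, -0.0, -1.0]]
ft_force: [0.4, 0.6, -1.0]
grip_width: 0.023
time_s: 25.55
position: [0.588, -0.1364, 0.0277]
tool_rot: [[-0.987, 0.158, 0.001], [0.158, 0.987, -0.001], [-0.001, -0.0, -1.0]]
ft_force: [-3.9, 1.5, 8.9]
grip_width: 0.0227
t 25.65 pos [ 0.588  -0.1364  0.0277] phi -80.9 w 0.0228 F [-3.7  1.6  8.7]
slide [-0.0007  0.     -0.    ] roll rad -0.003 q6 -105.0
```

View pics/s13.png

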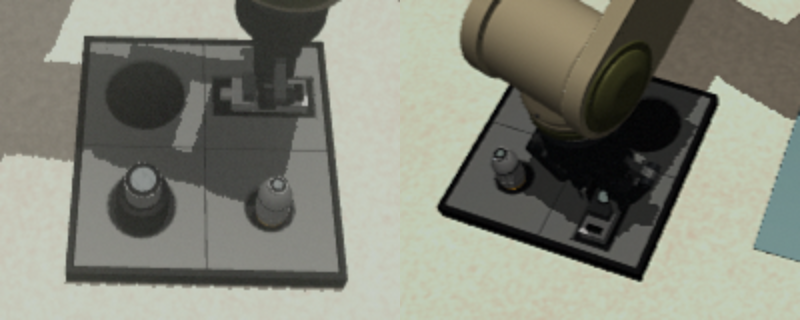

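```bash
python3 -m crank '{"slide":[[0,0,-0.0005],[0,0,-0.0005],[0,0,-0.0005],[0,0,-0.0005],[0,0,-0.0005],[0,0,-0.015],[0,0,-0.04],[0,0,-0.07]],"roll":[0,0,0,0,0,0,0,0],"grip":[0.025,0.03,0.04,0.05,0.05,0.05,0.05,0.05]}' 20
python3 -m crank '{"slide":[[0,0,-0.03],[0,0.02,-0.05],[0,0.05,-0.06],[0,0.09,-0.06],[0,0.13,-0.06],[0,0.17,-0.06],[0,0.21,-0.06],[0,0.25,-0.06]],"roll":[0.1,0.23,0.37,0.51,0.65,0.79,0.93,1.07],"grip":[0.06,0.06,0.07,0.085,0.085,0.085,0.085,0.085]}'
python3 - <<'E'
from h import *
p=get_image("side"); a=cv2.resize(p["frame"][240:400,200:400,::-1],None,fx=2,fy=2)
p=get_image("scene"); b=cv2.resize(p["frame"][130:290,110:310,::-1],None,fx=2,fy=2)
cv2.imwrite("pics/s14.png",cv2.hconcat([a,b]))
go(.5786,.3104,.15,43)
E
```

```text
time_s: 26.45
position: [0.5873, -0.1361, 0.0963]
tool_rot: [[-0.987, 0.158, -0.002], [0.158, 0.987, 0.001], [0.002, 0.001, -1.0]]
ft_force: [-0.3, 0.1, 0.2]
grip_width: 0.0501
time_s: 27.25
position: [0.6274, 0.1122, 0.1563]
tool_rot: [[-0.33, 0.944, -0.0], [0.944, 0.33, -0.0], [0.0, -0.0, -1.0]]
ft_force: [0.5, -0.2, -0.1]
grip_width: 0.0851
t 27.35 pos [0.6272 0.115  0.156 ] phi -19.6 w 0.0851 F [-0.1 -1.  -0.8]
slide [0.2003 0.0197 0.006 ] roll rad 1.093 q6 -20.0
```

View pics/s14.png

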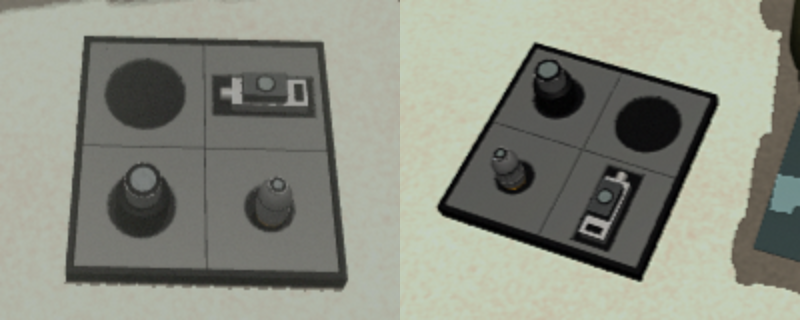

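Three are in. Now the condenser.

```bash
python3 -m crank '{"slide":[[0.03,0.003,0],[0.06,0.006,0],[0.09,0.009,0],[0.12,0.012,0],[0.15,0.015,0],[0.175,0.017,0],[0.19,0.019,0],[0.2,0.0197,0]],"roll":[0.14,0.28,0.42,0.56,0.7,0.84,0.98,1.093],"grip":[0.085,0.085,0.085,0.085,0.085,0.085,0.085,0.085]}'
python3 - <<'E'
from h import *
p=get_image("wrist"); cv2.imwrite("pics/w15.png",p["frame"][:,:,::-1])
t="condenser_center"; a=proj(p,pts(t,.5786,.3104)); print("pred",(a.min(0)+a.max(0))/2,a.max(0)-a.min(0))
for s in silhouettes(t,p)[:2]: print(s["confidence"],s["box"])
print(proj(p,[[.5786,.3104,.059]]))
go(.5786,.3104,.006,43)
E
```

```text
time_s: 28.15
position: [0.5785, 0.3063, 0.1562]
tool_rot: [[0.685, 0.729, -0.0], [0.729, -0.685, -0.0], [-0.0, -0.0, -1.0]]
ft_force: [-0.3, 0.2, 0.4]
grip_width: 0.0849
pred [276.51245638 198.252331  ] [69.74362221 74.60271705]
0.94 [280.9, 202.2, 68.0, 81.6]
[[276.4277161 208.0185292]]
t 28.25 pos [0.5784 0.3062 0.1561] phi 43.0 w 0.0851 F [-0.2  0.5  0. ]
slide [ 0.0032 -0.0028  0.1501] roll rad 0.001 q6 61.0
```

View pics/w15.png

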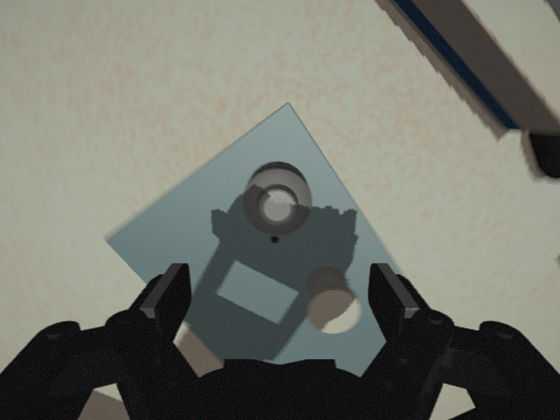

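```bash
python3 -m crank '{"slide":[[0.003,-0.001,0.03],[0.003,-0.001,0.06],[0.003,-0.001,0.085],[0.003,-0.001,0.105],[0.003,-0.001,0.12],[0.003,-0.001,0.135],[0.003,-0.001,0.145],[0.003,-0.001,0.149]],"roll":[0,0,0,0,0,0,0,0],"grip":[0.085,0.085,0.085,0.085,0.085,0.085,0.085,0.085]}'
python3 -m crank '{"slide":[[0,0,0],[0,0,0],[0,0,0],[0,0,0],[0,0,0],[0,0,0],[0,0,0],[0,0,0]],"roll":[0,0,0,0,0,0,0,0],"grip":[0.08,0.07,0.06,0.05,0.045,0.045,0.045,0.045]}' 50
python3 -m crank '{"slide":[[0,0,0],[0,0,0],[0,0,-0.002],[0,0,-0.005],[0,0,-0.01],[0,0,-0.02],[0,0,-0.03],[0,0,-0.03]],"roll":[0,0,0,0,0,0,0,0],"grip":[0.045,0.045,0.045,0.045,0.045,0.045,0.045,0.045]}' 60
python3 - <<'E'
from h import *
p=get_image("scene"); cv2.imwrite("pics/s16.png",cv2.resize(p["frame"][150:310,290:490,::-1],None,fx=3,fy=3))
go(.4803,-.1195,.13,43)
E
```

```text
time_s: 29.05
position: [0.58, 0.3079, 0.0063]
tool_rot: [[0.682, 0.732, -0.001], [0.732, -0.682, -0.0], [-0.001, -0.001, -1.0]]
ft_force: [-0.7, 0.4, -0.0]
grip_width: 0.085
time_s: 29.85
position: [0.5806, 0.3086, 0.0086]
tool_rot: [[0.682, 0.731, 0.002], [0.731, -0.682, 0.001], [0.002, 0.001, -1.0]]
ft_force: [-1.7, 0.2, 6.7]
grip_width: 0.0591
time_s: 30.65
position: [0.5811, 0.3087, 0.0395]
tool_rot: [[0.682, 0.731, 0.003], [0.731, -0.682, 0.001], [0.003, 0.002, -1.0]]
ft_force: [1.1, 0.6, -3.0]
grip_width: 0.0583
t 30.7 pos [0.5806 0.3086 0.0385] phi 43.0 w 0.0585 F [-0.5  0.  -3.3]
slide [-0.3814  0.2188 -0.0915] roll rad -0.0 q6 61.0
```

View pics/s16.png

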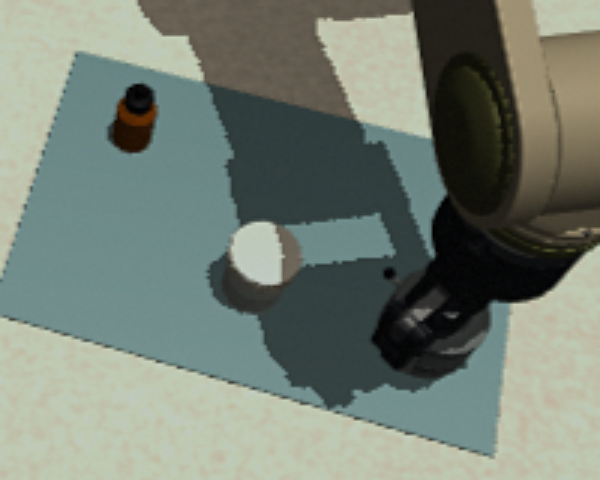

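```bash
python3 -m crank '{"slide":[[0,0,-0.03],[0,0,-0.065],[-0.02,0.0115,-0.0915],[-0.05,0.0287,-0.0915],[-0.085,0.0488,-0.0915],[-0.12,0.0688,-0.0915],[-0.155,0.0889,-0.0915],[-0.19,0.109,-0.0915]],"roll":[0,0,0,0,0,0,0,0],"grip":[0.045,0.045,0.045,0.045,0.045,0.045,0.045,0.045]}'
python3 -m crank '{"slide":[[-0.035,0.02,0],[-0.07,0.04,0],[-0.105,0.06,0],[-0.14,0.08,0],[-0.165,0.0947,0],[-0.185,0.106,0],[-0.1914,0.1098,0],[-0.1914,0.1098,0]],"roll":[0,0,0,0,0,0,0,0],"grip":[0.045,0.045,0.045,0.045,0.045,0.045,0.045,0.045]}'
python3 - <<'E'
from h import *
p=get_image("wrist"); cv2.imwrite("pics/w17.png",p["frame"][:,:,::-1])
go(.4803,-.1195,.0185,43)
E
```

```text
time_s: 31.5
position: [0.5294, 0.0937, 0.1287]
tool_rot: [[0.682, 0.731, -0.0], [0.731, -0.682, -0.0], [-0.0, -0.0, -1.0]]
ft_force: [0.5, -0.2, -3.2]
grip_width: 0.0585
time_s: 32.3
position: [0.4796, -0.1202, 0.1287]
tool_rot: [[0.683, 0.73, -0.0], [0.73, -0.683, 0.0], [0.0, -0.0, -1.0]]
ft_force: [0.4, 0.3, -2.4]
grip_width: 0.0584
t 32.35 pos [ 0.4798 -0.1194  0.1287] phi 43.1 w 0.0588 F [ 0.4  0.4 -3.1]
slide [0.0003 0.0005 0.1102] roll rad -0.001 q6 15.0
```

View pics/w17.png

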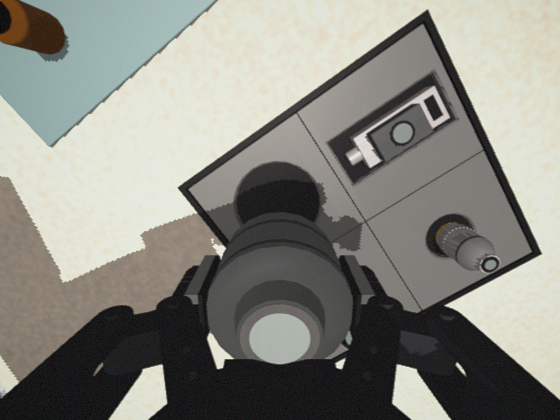

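```bash
python3 -m crank '{"slide":[[0,0,0.03],[0,0,0.06],[0,0,0.08],[0,0,0.092],[0,0,0.099],[0,0,0.103],[0,0,0.105],[0,0,0.106]],"roll":[0,0,0,0,0,0,0,0],"grip":[0.045,0.045,0.045,0.045,0.045,0.045,0.045,0.045]}'
python3 -m crank '{"slide":[[0,0,0.001],[0,0,0.0015],[0,0,0.002],[0,0,0.0025],[0,0,0.003],[0,0,0.003],[0,0,0.003],[0,0,0.003]],"roll":[0,0,0,0,0,0,0,0],"grip":[0.045,0.045,0.045,0.045,0.045,0.045,0.045,0.045]}'
python3 - <<'E'
from h import *
p=get_image("side"); a=cv2.resize(p["frame"][240:400,200:400,::-1],None,fx=2,fy=2)
p=get_image("scene"); b=cv2.resize(p["frame"][130:290,110:310,::-1],None,fx=2,fy=2)
cv2.imwrite("pics/s18.png",cv2.hconcat([a,b]))
go(.4803,-.1195,.0185,43)
E
```

```text
time_s: 33.15
position: [0.4801, -0.1196, 0.0232]
tool_rot: [[0.682, 0.731, 0.001], [0.731, -0.682, -0.0], [0.0, 0.001, -1.0]]
ft_force: [-0.2, -0.1, -2.6]
grip_width: 0.0588
time_s: 33.95
position: [0.4798, -0.1197, 0.0198]
tool_rot: [[0.682, 0.731, 0.0], [0.731, -0.682, -0.0], [0.0, 0.0, -1.0]]
ft_force: [0.4, -0.2, -2.5]
grip_width: 0.0586
t 34.05 pos [ 0.4798 -0.1197  0.0198] phi 43.0 w 0.0585 F [-0.1 -0.1 -3.7]
slide [0.0005 0.0002 0.0013] roll rad -0.001 q6 15.0
```

View pics/s18.png

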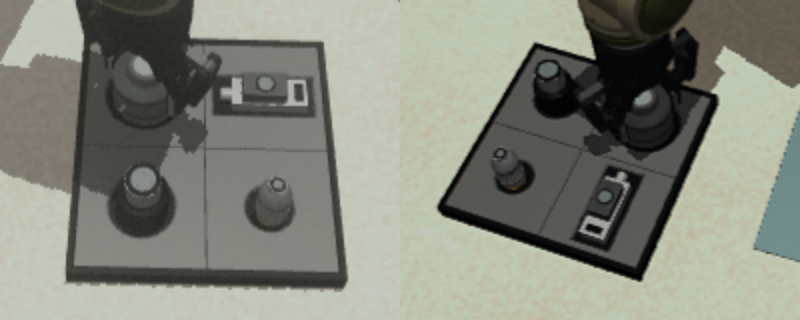

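Not yet on the floor; ease down further.

```bash
python3 -m crank '{"slide":[[0,0,0.0005],[0,0,0.001],[0,0,0.0012],[0,0,0.0015],[0,0,0.0018],[0,0,0.002],[0,0,0.002],[0,0,0.002]],"roll":[0,0,0,0,0,0,0,0],"grip":[0.045,0.045,0.045,0.045,0.045,0.045,0.045,0.045]}'
```

```text
time_s: 34.85
position: [0.4798, -0.1197, 0.0186]
tool_rot: [[0.682, 0.731, 0.0], [0.731, -0.682, -0.0], [0.0, 0.001, -1.0]]
ft_force: [-4.3, 1.0, 8.4]
grip_width: 0.0586
```

```bash
python3 -m crank '{"slide":[[0,0,-0.0005],[0,0,-0.0005],[0,0,-0.0005],[0,0,-0.0005],[0,0,-0.0005],[0,0,-0.0005],[0,0,-0.0005],[0,0,-0.0005]],"roll":[0,0,0,0,0,0,0,0],"grip":[0.06,0.064,0.07,0.076,0.082,0.085,0.085,0.085]}' 20
python3 -m crank '{"slide":[[0,0,-0.01],[0,0,-0.03],[0,0,-0.06],[0,0,-0.1],[0,0,-0.14],[0,0,-0.18],[0,0,-0.2],[0,0,-0.2]],"roll":[0,0,0,0,0,0,0,0],"grip":[0.085,0.085,0.085,0.085,0.085,0.085,0.085,0.085]}'
python3 -m crank '{"slide":[[0.03,0,0],[0.06,0,0],[0.1,0,0],[0.14,0,0],[0.16,0,0],[0.16,0,0],[0.16,0,0],[0.16,0,0]],"roll":[0,0,0,0,0,0,0,0],"grip":[0.085,0.085,0.085,0.085,0.085,0.085,0.085,0.085]}'
python3 - <<'E'
from h import *
MODELS["oil_bottle_center"]=MODELS["oil_bottle_center"]
p1=get_image("side"); a=cv2.resize(p1["frame"][240:400,200:400,::-1],None,fx=2,fy=2)
p=get_image("scene"); b=cv2.resize(p["frame"][130:290,110:310,::-1],None,fx=2,fy=2)
cv2.imwrite("pics/s19.png",cv2.hconcat([a,b])); cv2.imwrite("pics/s20.png",p["frame"][:,:,::-1])
go(.4803,-.1195,.0185,43)
x,y,a=.5255,-.1825,-.155; R=np.array([[np.cos(a),-np.sin(a)],[np.sin(a),np.cos(a)]])
for t,c in (("eyepiece_center",(-1,-1)),("objective_center",(1,-1)),("condenser_center",(-1,1))):
    w=R@(np.array(c)*.055)+[x,y]
    for P in (p,p1):
        s=silhouettes(t,P)[0]
        o=least_squares(lambda q:(lambda A:(A.min(0)+A.max(0))/2-s["box"][:2])(proj(P,pts(t,*q,.013))),w); print(t,round(s["confidence"],2),np.round(o.x,4),"recess",np.round(w,4),"d",round(np.hypot(*(o.x-w)),4))
for t in ("oil_bottle_center","specimen_pot_center"):
    s=silhouettes(t,p)[0]; print(t,s["box"])
E
```

```text
time_s: 35.65
position: [0.4798, -0.1197, 0.0183]
tool_rot: [[0.682, 0.731, 0.0], [0.731, -0.682, 0.0], [0.0, -0.0, -1.0]]
ft_force: [0.0, -0.5, 0.0]
grip_width: 0.0849
time_s: 36.45
position: [0.4806, -0.12, 0.2219]
tool_rot: [[0.682, 0.731, 0.006], [0.731, -0.682, -0.003], [0.002, 0.006, -1.0]]
ft_force: [0.3, 0.4, -1.2]
grip_width: 0.0852
time_s: 37.25
position: [0.5883, -0.0034, 0.2181]
tool_rot: [[0.683, 0.73, -0.001], [0.73, -0.683, 0.0], [-0.001, -0.001, -1.0]]
ft_force: [-1.1, -0.9, -0.9]
grip_width: 0.0851
t 37.35 pos [ 0.5885 -0.0035  0.2184] phi 43.1 w 0.0851 F [ 0.  -0.1 -0.1]
slide [-0.1586  0.0002  0.1999] roll rad -0.002 q6 31.0
eyepiece_center 0.93 [ 0.4608 -0.2344] recess [ 0.4627 -0.2283] d 0.0063
eyepiece_center 0.74 [ 0.463  -0.2271] recess [ 0.4627 -0.2283] d 0.0013
objective_center 0.59 [ 0.5788 -0.2443] recess [ 0.5713 -0.2453] d 0.0075
objective_center 0.6 [ 0.5739 -0.2442] recess [ 0.5713 -0.2453] d 0.0028
condenser_center 0.83 [ 0.4807 -0.1234] recess [ 0.4797 -0.1197] d 0.0038
condenser_center 0.56 [ 0.4768 -0.1257] recess [ 0.4797 -0.1197] d 0.0067
oil_bottle_center [336.5, 189.5, 14.3, 23.6]
specimen_pot_center [375.9, 239.4, 25.2, 31.2]
```

View pics/s19.png

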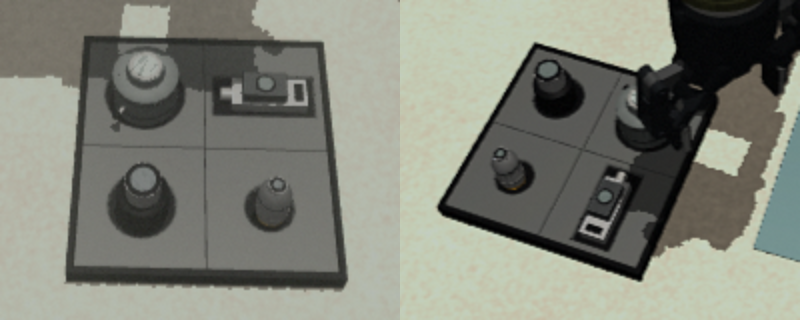

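View pics/s20.png

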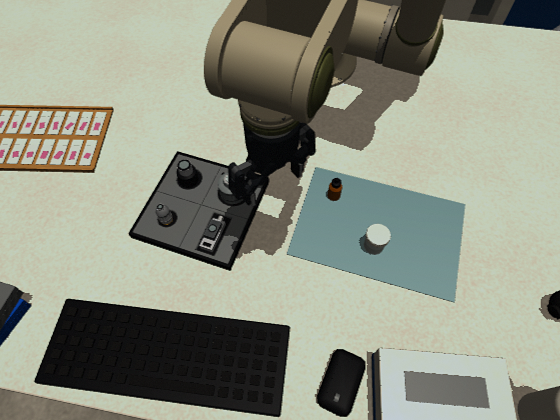

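```bash
python3 -c "
from rig import *
print(close_job())"
```

```text
the job is handed in; nothing more can be done
None
```

I put all four optics back in their own recesses and handed the job in at about 37 s of the 115 s allowed. I set down the eyepiece, objective, slider and condenser in that order, each lowered until the wrist force showed contact with the floor, then released and backed off. No verdict was reported.

- **Placing:** The last pictures show all four parts upright in their recesses. The slider lies along its slot, and the robot is clear of everything.
- **Bystanders:** The oil bottle and specimen pot stand where they were, to within about 2 pixels in the scene camera.
- **Centring, less certain:** The two cameras disagreed by up to about 7 mm on where the round parts sit. Offsets from the recess centres came out between 1 and 7.5 mm. The 7.5 mm was the objective in the scene view; the side view gave 3 mm. The condenser was partly hidden in the scene view. The recess walls allow only about 7 mm of offset, so all should be inside the 12 mm limit.
- **Set-down force:** The eyepiece pressed with about 25 N when it touched down, against 5 to 9 N for the others. I eased off about 1.5 mm before releasing it, and it stayed upright.

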